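Move a row of sample vials from the rack to the cold block, in the same order

TASK

Move the three glass vials from the white rack into the aluminium cold block, upright and down on the bottom, in the same order: counted from the blue end of each, every vial takes the place in the block that it had in the rack, where the small tube with the same cap colour stays as its reserve sample. The bores are too wide to cool the slim black-capped vial, so before you take that vial, set the green sleeve fully into the bore where it belongs, then stand the vial in the sleeve. Leave the small tubes in the rack and the beaker where they stand, and tip nothing over.

Things in the scene. Friction and masses are not known exactly. Their poses are not given: they have to be found in the camera images.
- rack: white plastic rack, fixed, turned any way, 100 (x) by 178 (y) mm, top 30 mm high, ends 34, inner floor at 4. Origin: centre of its underside, z up, y along the rows; the end at +y is blue. Wide holes (38 mm) for vials at x = -26, narrow ones (16.5 mm) for tubes at x = +34; both rows at y = +52 (place 1, at the blue end), 0 (place 2), -52 mm (place 3)
- block: aluminium cold block, fixed, turned any way, 60 (x) by 184 (y) by 40 mm high. Origin: centre of its underside, z up; the end plate at +y is blue, the other black. Three blind bores, 42 mm wide, mouths at z = 40, floors at z = 10 mm, at x = 0, y = +52 (place 1, at the blue end), 0 (place 2), -52 mm (place 3); empty at the start
- sleeve: green plastic sleeve, a cup 38 mm high, open at the top: below 37 mm wide (foot 33), the top 10 mm a collar 52 mm wide to grip it by. Bore 32 mm, floor 3 mm thick. Seated, the collar rests on the block's top, its underside at z = 12 mm, its inner floor at z = 15 mm. Starts upright on the bench. Origin: centre of its underside, z up
- vial_red: glass vial, 32 mm wide, straight up to 61 mm, then a 28 mm wide red screw cap (stays on) to 73 mm; grip the body. Origin: centre of its underside, z up. Starts on the rack's floor in a wide hole beside the tube of its cap colour
- vial_white: glass vial, 32 mm wide, straight up to 61 mm, then a 28 mm wide white screw cap (stays on) to 73 mm; grip the body. Origin: centre of its underside, z up. Starts on the rack's floor in a wide hole beside the tube of its cap colour
- vial_black: glass vial, 25 mm wide, straight up to 49 mm, then a 22 mm wide black screw cap (stays on) to 59 mm; grip the body. Origin: centre of its underside, z up. Starts on the rack's floor in a wide hole beside the tube of its cap colour; goes into the sleeve
- tube_red: small clear tube with red cap, 14 mm wide, 44 mm high, on the rack's floor in a narrow hole; stays there. Origin: centre of its underside, z up
- tube_white: small clear tube with white cap, 14 mm wide, 44 mm high, on the rack's floor in a narrow hole; stays there. Origin: centre of its underside, z up
- tube_black: small clear tube with black cap, 14 mm wide, 44 mm high, on the rack's floor in a narrow hole; stays there. Origin: centre of its underside, z up
- beaker: empty glass beaker, 47 mm wide, 58 mm high, standing on the bench behind the work; stays. Origin: centre of its underside, z up
Mind the look-alikes: they are no part of the job. What is shaped like the vial_white but purple is not meant. Leave any yellow look-alike of the vial_black alone.

How it is judged:
By the outcome, as a careful person would: the job done as asked, in the order asked, and still so for the second after the job is handed in, with the robot touching nothing.
It also fails if it takes over 93 s, if anything falls off the work surface, if the arm or the gripper's body presses on something with over 40 N, if the wrist force passes 120 N, or if a joint passes its speed limit or range.

ROBOT

A 6-joint arm with a two-finger parallel gripper is mounted at the origin on a cart in front of the work surface, level with it; the furniture and walls round the work are solid. World frame = base frame: x ahead of the robot, y to its left, z up, the work surface at z = 0. Lengths are in mm, angles in rad, forces in N, time in s.
With the tool pointing down it reaches from about 350 to 925 mm from the base axis. Payload 6.4 kg.
Tool frame: the origin (TCP) lies at the very end of the fingers, on their centre line; the grasp point (between the pads) lies 19 mm behind it (robot.tcp_to_grasp is the distance from the TCP to the grasp point, in mm); z points along the fingers, y is the line along which they close (so a half turn about z gives the same grasp; the last joint's range is limited). The gripper opens to 85 mm and grips with 20 to 120 N. Pads are 22 mm wide; open, the fingers measure 114 mm over their backs; the gripper's body (76 mm by 85 mm) begins 54 mm behind the grasp point. The pads swing forward as they close: fully open they stand 13 mm farther back than shut.
Start: joints at [1.024, 0.245, 1.558, -0, 1.339, -0.174], TCP at [236.744, 605.365, 231.29] pointing down, gripper open.
Joint ranges: [-3.13, 3.13], [-1.02, 2.26], [0.13, 2.54], [-0.95, 4.09], [0.21, 2.88], [-2.74, 2.74]. Speed limits (rad/s): [2.57, 2.57, 3.14, 3.14, 3.14, 3.14].

INTERFACE

Orientations are given as a unit quaternion [x, y, z, w].
In Python, from bench import robot, eyes, order gives the robot as it stands.
- The arm moves only by the tool play_rows, never from a script. Its argument "moves" is a list of rows, each an object with "xyz": the shift along the tool's x, y, z in cm, a list of three; "rotation": the turn, a rotation vector about the tool's x, y, z in rad, a list of three; "fingers": the opening, from 0 (shut) to 1 (fully open). In form: [{"xyz": [tx, ty, tz], "rotation": [wx, wy, wz], "fingers": fingers}, ...]. A call has 1 to 10 rows; each row shifts and turns the commanded pose from where the row before left it, along the tool's axes as they then stand; what a row does not reach is not made up. A row lasts 1/8 s, in which the tool goes at most 62.5 mm and 10.7 degrees, less where a joint would pass 70% of its speed; a pose out of reach is approached as far as the arm can. A call is refused whole if a number of a shift passes 6.25 or a number of a turn 0.188, either way. A call with a gripper value outside its range is refused whole. The fingers move at their own pace and stop on an object; "newtons" is the grip in N (left out, the last holds). Time passes only in rows, so rows that do not move let the fingers close. It gives the time, the measured TCP pose, the force, the opening and the grip force at its end, in the units of the state.
- robot.get_obs(): the state, without advancing time (a new reading comes with each control period).
- eyes.read_camera(name): name is "side" or "top" or "wrist"; returns the picture (400x640x3 uint8, red, green, blue); there is no depth.
- eyes.get_calibration(name): a dict with "fx", "fy", "cx", "cy" (pixels), "eye" and "attitude" of the camera in the world. Camera axes: x right, y down, z forward; pixel columns grow to the right and rows downward; lengths in mm; the calibration is good to about 2 mm. The wrist camera is an equidistant fisheye: a pixel r from the principal point sees the ray r / f radians off the axis. A picture is of the moment at which its call begins: read the wrist's pose just before it. get_calibration takes no time and is no camera call; for the wrist camera it gives the pose at the moment of the call.
- order.sign_off(): hands the job in; it is judged then, once.
The state is a dict: "time": time; "qpos": joint angles; "joint_vel": joint speeds; "effort": joint torques, N m; "tcp_pos": TCP position; "ee_rot": TCP orientation; "wrist_force": force on the tool from outside, world axes, zero at the start; "moment": the same for the moment, N m; "width": finger opening in mm; "grip_force": force on a finger pad.
Only numpy, scipy, OpenCV 4.12 (cv2) and the standard library are available. Lean on these libraries where they do the work, as an engineer would, in place of code of your own. Each camera call takes 0.05 s, during which the arm holds its last target. There are 200 camera calls.

## Working session

There is one attempt and no reset: what is moved stays moved. The work goes in short steps, Python scripts to look and compute and a tool call to move; the robot and the scene stay as the last step left them, time stands still between calls to the robot, and variables do not carry over. Pictures are saved under pics/ and viewed, at most 14 in all, crops included, and the job is handed in when it is done.

Besides the shell and the picture viewer there is one more tool, called as a command line: name --argument value ..., lists and objects as JSON in quotes. play_rows: Moves the arm, as the interface text tells. Its arguments: {"type":"object","properties":{"moves":{"type":"array"},"newtons":{"type":"number"}},"required":["moves"]}

```bash
ls; mkdir -p pics
python3 - <<'E'
from bench import robot, eyes, order
import cv2
o=robot.get_obs(); print(o)
for n in ("top","side"):
    im=eyes.read_camera(n); cv2.imwrite(f"pics/{n}0.png",im[:,:,::-1]); print(n,eyes.get_calibration(n))
print(eyes.get_calibration("wrist"))
E
```

```text
pics
{'time': 0.0, 'qpos': array([ 1.02394346e+00,  2.45866551e-01,  1.55906234e+00,  2.82306236e-05,
        1.33868726e+00, -1.74093869e-01]), 'joint_vel': array([-0.0012962 ,  0.00065067,  0.00063573,  0.00150096,  0.00084109,
       -0.00047328]), 'effort': array([-5.92365031e-04, -4.29512393e+01, -3.26125646e+01, -2.33074616e-04,
        5.43261180e-03, -4.34920503e-05]), 'tcp_pos': array([236.40086103, 604.86807007, 230.12077961]), 'ee_rot': array([ 1.85305428e-01,  9.82680454e-01, -9.41878314e-04, -3.69711570e-04]), 'wrist_force': array([ 0.62001485,  0.06542001, -0.39035118]), 'moment': array([-0.02360875,  0.05488666, -0.01665207]), 'grip_force': 0.0, 'width': 85.52719173705468}
top {'fx': 450.96055990883207, 'fy': 450.96055990883207, 'cx': 317.33710875118504, 'cy': 201.05225576010162, 'eye': array([ 442.1897259 , -107.08905347,  871.03685214]), 'attitude': array([-0.69919531,  0.71396546, -0.02448092,  0.02792722])}
side {'fx': 474.3121516850203, 'fy': 474.3121516850203, 'cx': 323.8384001646041, 'cy': 208.1800256427368, 'eye': array([ -1.04634278,  37.74393965, 759.16440094]), 'attitude': array([-0.58541345,  0.74735082, -0.24791621,  0.19312017])}
{'fx': 309.70691628693146, 'fy': 309.70691628693146, 'cx': 314.7901407929327, 'cy': 200.133910026754, 'eye': array([169.43935898, 631.71017143, 372.87550213]), 'attitude': array([0.81673259, 0.55848347, 0.08152282, 0.11999218])}
```

View pics/top0.png

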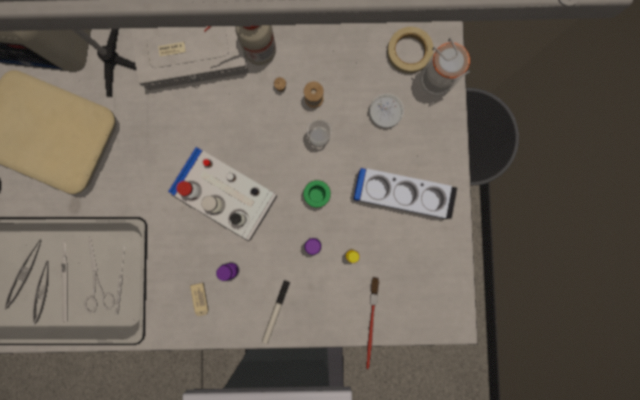

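View pics/side0.png

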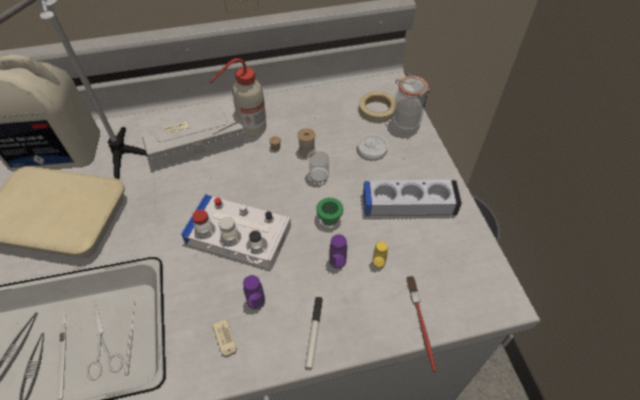

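The top view shows the rack's blue end at upper left (~187,172). From that end the vials are red (186,189), white (210,204) and black (238,217), beside tubes of matching colours. The block's blue end is on the left (360,186), with bores at about (378,187), (405,193) and (432,199). The sleeve is at (317,194), and the purple and yellow decoys are in front.

```bash
cat > h.py <<'E'
import numpy as np, cv2
from scipy.spatial.transform import Rotation as R
from scipy.optimize import least_squares
from bench import robot, eyes, order
def ray(c,uv,fish=False):
    d=(np.asarray(uv,float)-[c['cx'],c['cy']])/c['fx']
    if fish:
        r=np.hypot(*d); v=np.r_[d*np.sinc(r/np.pi),np.cos(r)]
    else: v=np.r_[d,1]
    return R.from_quat(c['attitude']).apply(v)
def plane(c,uv,z,fish=False):
    v=ray(c,uv,fish); return (c['eye']+v*(z-c['eye'][2])/v[2])
def proj(c,P,fish=False):
    p=R.from_quat(c['attitude']).inv().apply(np.atleast_2d(P)-c['eye'])
    if fish:
        h=np.hypot(p[:,0],p[:,1]); t=np.arctan2(h,p[:,2]); d=p[:,:2]/h[:,None]*t[:,None]
    else: d=p[:,:2]/p[:,2:]
    return d*c['fx']+[c['cx'],c['cy']]
def to(x=None,y=None,z=None,cdir=None):
    """tool-frame shift (cm) and turn about z to put the TCP at xyz with closing line at world angle cdir (deg)"""
    o=robot.get_obs(); T=R.from_quat(o['ee_rot']); p=o['tcp_pos']
    t=[a if a is not None else b for a,b in zip((x,y,z),p)]
    Y=T.apply([0,1,0]); a=np.degrees(np.arctan2(Y[1],Y[0]))
    print('t',round(o['time'],2),'tcp',p.round(1),'closing',round(a,1),'toolz',T.apply([0,0,1]).round(3),'w',round(o['width'],1),'F',o['wrist_force'].round(1),'q6',o['qpos'].round(2)[5])
    print('shift cm',(T.inv().apply(np.array(t)-p)/10).round(2))
    if cdir is not None:
        d=(cdir-a+90)%180-90; print('turn z',round(-np.radians(d),3),'(or half turn more)')
def snap(n,name):
    c=eyes.get_calibration(n); im=eyes.read_camera(n)[:,:,::-1].copy(); cv2.imwrite('pics/'+name+'.png',im)
    np.save('pics/'+name+'.npy',c,allow_pickle=True); return im,c
E
python3 - <<'E'
from h import *
c=eyes.get_calibration('top')
for n,uv,z in [('vr',(185,188),77),('vw',(209,204),77),('vb',(237,217),63),('tr',(208,163),48),('tw',(231,177),48),('tb',(255,192),48),('b1',(377,188),40),('b2',(405,194),40),('b3',(432,200),40),('sl',(317,194),38),('beaker',(318,135),30),('purple',(313,247),73),('p2',(228,271),73),('yel',(352,256),59)]:
    print(n,plane(c,uv,z).round(0))
T=R.from_quat(robot.get_obs()['ee_rot']).as_matrix(); print(T.round(2))
w=eyes.get_calibration('wrist'); print(R.from_quat(w['attitude']).as_matrix().round(3), T.T@(w['eye']-robot.get_obs()['tcp_pos']), T.T@R.from_quat(w['attitude']).as_matrix())
to(560,-40,300)
E
```

```text
vr [529. 130.  77.]
vw [500.  88.  77.]
vb [477.  41.  63.]
tr [578.  96.  48.]
tw [551.  54.  48.]
tb [522.  10.  48.]
b1 [ 526. -215.   40.]
b2 [ 514. -266.   40.]
b3 [ 501. -315.   40.]
sl [ 517. -103.   38.]
beaker [ 630. -107.   30.]
purple [421. -94.  73.]
p2 [382.  56.  73.]
yel [ 403. -164.   59.]
[[-0.93  0.36 -0.  ]
 [ 0.36  0.93 -0.  ]
 [ 0.   -0.   -1.  ]]
[[ 0.363  0.893  0.267]
 [ 0.932 -0.347 -0.105]
 [-0.001  0.287 -0.958]] [  72.22500324    0.28763238 -142.56159419] [[ 1.42431035e-03 -9.57819902e-01 -2.87365631e-01]
 [ 9.99998610e-01  1.11514742e-03  1.23952879e-03]
 [-8.66790298e-04 -2.87366997e-01  9.57820159e-01]]
t 0.1 tcp [236.5 604.9 230.3] closing 68.6 toolz [-0.001 -0.001 -1.   ] w 85.2 F [-0.6 -1.  -0.1] q6 -0.17
shift cm [-53.62 -48.29  -6.9 ]
```

```bash
cat >> h.py <<'E'
def plan(x,y,z,cdir=None,n=None,half=False,dig=1):
    """rows (tool axes) from the pose as it stands"""
    o=robot.get_obs(); T=R.from_quat(o['ee_rot']); p=o['tcp_pos']
    Y=T.apply([0,1,0]); a=np.degrees(np.arctan2(Y[1],Y[0]))
    d=0 if cdir is None else (cdir-a+90)%180-90
    if half: d-=np.sign(d)*180
    D=np.array([x,y,z])-p
    n=n or int(max(np.ceil(np.linalg.norm(D)/60),np.ceil(abs(d)/10.4),1))
    w=-round(np.radians(d)/n,3); q=p.copy()
    print('t',round(o['time'],2),'from',p.round(1),'closing',round(a,1),'turn',round(d,1),'n',n)
    for i in range(n):
        s=T.inv().apply((np.array([x,y,z])-q)/(n-i)/10).round(dig)+0.
        print(f'{{"xyz":{s.tolist()},"rotation":[0,0,{w}]}}')
        q=q+T.apply(s)*10; T=T*R.from_rotvec([0,0,w])
    print('end',q.round(1))
E
python3 - <<'E'
from h import *
plan(510,75,190,-33)
E
```

```text
t 0.1 from [236.5 604.9 230.3] closing 68.6 turn 78.4 n 10
{"xyz":[-4.5, -3.9, 0.4],"rotation":[0,0,-0.137]}
{"xyz":[-3.9, -4.5, 0.4],"rotation":[0,0,-0.137]}
{"xyz":[-3.2, -5.0, 0.4],"rotation":[0,0,-0.137]}
{"xyz":[-2.5, -5.4, 0.4],"rotation":[0,0,-0.137]}
{"xyz":[-1.8, -5.7, 0.4],"rotation":[0,0,-0.137]}
{"xyz":[-1.0, -5.9, 0.4],"rotation":[0,0,-0.137]}
{"xyz":[-0.2, -6.0, 0.4],"rotation":[0,0,-0.137]}
{"xyz":[0.7, -5.9, 0.4],"rotation":[0,0,-0.137]}
{"xyz":[1.5, -5.8, 0.4],"rotation":[0,0,-0.137]}
{"xyz":[2.2, -5.5, 0.5],"rotation":[0,0,-0.137]}
end [509.9  75.1 189.8]
```

Run:
```python
from h import *
plan(510,75,190,-33,half=True)
```

```text
t 0.1 from [236.5 604.9 230.3] closing 68.6 turn -101.6 n 10
{"xyz":[-4.5, -3.9, 0.4],"rotation":[0,0,0.177]}
{"xyz":[-5.1, -3.1, 0.4],"rotation":[0,0,0.177]}
{"xyz":[-5.6, -2.1, 0.4],"rotation":[0,0,0.177]}
{"xyz":[-5.9, -1.1, 0.4],"rotation":[0,0,0.177]}
{"xyz":[-6.0, -0.1, 0.4],"rotation":[0,0,0.177]}
{"xyz":[-5.9, 0.9, 0.4],"rotation":[0,0,0.177]}
{"xyz":[-5.6, 2.0, 0.4],"rotation":[0,0,0.177]}
{"xyz":[-5.2, 2.9, 0.4],"rotation":[0,0,0.177]}
{"xyz":[-4.6, 3.8, 0.4],"rotation":[0,0,0.177]}
{"xyz":[-3.8, 4.5, 0.5],"rotation":[0,0,0.177]}
end [509.6  74.8 189.8]
```

play_rows --moves '[{"xyz":[-4.5,-3.9,0.4],"rotation":[0,0,0.177],"fingers":1},{"xyz":[-5.1,-3.1,0.4],"rotation":[0,0,0.177],"fingers":1},{"xyz":[-5.6,-2.1,0.4],"rotation":[0,0,0.177],"fingers":1},{"xyz":[-5.9,-1.1,0.4],"rotation":[0,0,0.177],"fingers":1},{"xyz":[-6.0,-0.1,0.4],"rotation":[0,0,0.177],"fingers":1},{"xyz":[-5.9,0.9,0.4],"rotation":[0,0,0.177],"fingers":1},{"xyz":[-5.6,2.0,0.4],"rotation":[0,0,0.177],"fingers":1},{"xyz":[-5.2,2.9,0.4],"rotation":[0,0,0.177],"fingers":1},{"xyz":[-4.6,3.8,0.4],"rotation":[0,0,0.177],"fingers":1},{"xyz":[-3.8,4.5,0.5],"rotation":[0,0,0.177],"fingers":1}]'

```text
time: 1.35
tcp_pos: [510.3, 73.4, 190.1]
ee_rot: [0.879, 0.476, 0.0, -0.0]
wrist_force: [1.0, 0.3, -0.5]
width: 85.2
grip_force: 0.0
```

play_rows --moves '[{"xyz":[0,0,0],"rotation":[0,0,0],"fingers":1},{"xyz":[0,0,0],"rotation":[0,0,0],"fingers":1}]'

```text
time: 1.6
tcp_pos: [509.4, 75.4, 189.8]
ee_rot: [0.878, 0.479, -0.0, -0.0]
wrist_force: [0.1, -0.3, 0.5]
width: 85.4
grip_force: 0.0
```

Run:
```python
from h import *
to()
snap('wrist','w1')
plan(515,-170,190,-14)
```

```text
t 1.6 tcp [509.4  75.4 189.8] closing -32.8 toolz [-0.001  0.    -1.   ] w 85.4 F [ 0.1 -0.3  0.5] q6 0.5
shift cm [0. 0. 0.]
t 1.65 from [509.3  76.  190. ] closing -32.7 turn 18.7 n 5
{"xyz":[-4.1, 2.8, 0.0],"rotation":[0,0,-0.065]}
{"xyz":[-4.2, 2.5, 0.0],"rotation":[0,0,-0.065]}
{"xyz":[-4.4, 2.2, 0.0],"rotation":[0,0,-0.065]}
{"xyz":[-4.5, 1.9, 0.0],"rotation":[0,0,-0.065]}
{"xyz":[-4.7, 1.6, 0.0],"rotation":[0,0,-0.065]}
end [ 515.4 -170.1  189.9]
```

View pics/w1.png

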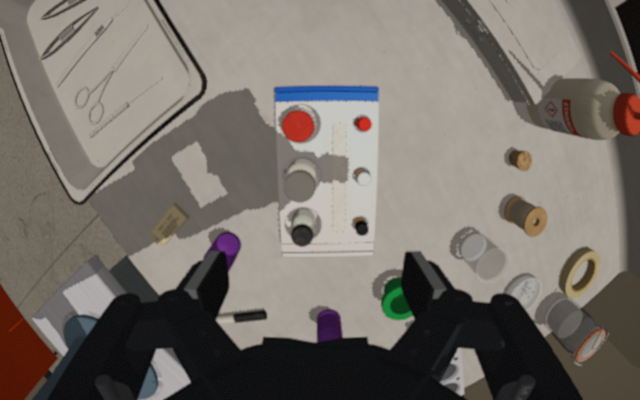

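The wrist view shows the rack with its blue end at the top (rows 87-101). Red cap is at (298,126), white at (300,180) and black at (302,234), so red is place 1, white 2 and black 3. The sleeve is at (398,298). Next I'll look over the block.

Run:
```python
from h import *
plan(512,-225,180,-14)
```

```text
t 1.65 from [509.3  76.  190. ] closing -32.7 turn 18.7 n 6
{"xyz":[-4.2, 2.7, 0.2],"rotation":[0,0,-0.054]}
{"xyz":[-4.3, 2.5, 0.2],"rotation":[0,0,-0.054]}
{"xyz":[-4.5, 2.3, 0.1],"rotation":[0,0,-0.054]}
{"xyz":[-4.6, 2.0, 0.2],"rotation":[0,0,-0.054]}
{"xyz":[-4.7, 1.8, 0.1],"rotation":[0,0,-0.054]}
{"xyz":[-4.8, 1.6, 0.2],"rotation":[0,0,-0.054]}
end [ 512.  -225.3  179.9]
```

play_rows --moves '[{"xyz":[-4.2,2.7,0.2],"rotation":[0,0,-0.054],"fingers":1},{"xyz":[-4.3,2.5,0.2],"rotation":[0,0,-0.054],"fingers":1},{"xyz":[-4.5,2.3,0.1],"rotation":[0,0,-0.054],"fingers":1},{"xyz":[-4.6,2.0,0.2],"rotation":[0,0,-0.054],"fingers":1},{"xyz":[-4.7,1.8,0.1],"rotation":[0,0,-0.054],"fingers":1},{"xyz":[-4.8,1.6,0.2],"rotation":[0,0,-0.054],"fingers":1},{"xyz":[0,0,0],"rotation":[0,0,0],"fingers":1},{"xyz":[0,0,0],"rotation":[0,0,0],"fingers":1}]'

```text
time: 2.65
tcp_pos: [512.3, -224.4, 180.1]
ee_rot: [0.789, 0.615, 0.0, -0.0]
wrist_force: [-1.0, -0.1, -0.6]
width: 85.2
grip_force: 0.0
```

Run:
```python
from h import *
to()
snap('wrist','w2')
```

```text
t 2.65 tcp [ 512.3 -224.4  180.1] closing -14.1 toolz [-0.     0.001 -1.   ] w 85.2 F [-1.  -0.1 -0.6] q6 -0.37
shift cm [0. 0. 0.]
```

View pics/w2.png

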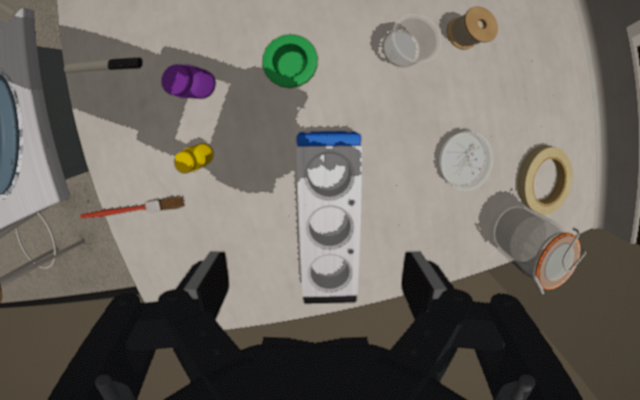

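```bash
cat >> h.py <<'E'
from scipy.optimize import minimize
def load(name):
    c=np.load(f'pics/{name}.npy',allow_pickle=True).item(); return cv2.imread(f'pics/{name}.png'),c
A=np.linspace(0,2*np.pi,72,endpoint=False)
def circ(x,y,r,z): return np.c_[x+r*np.cos(A),y+r*np.sin(A),np.full(72,z)]
def seg(p,q,n=60): return np.linspace(p,q,n)
def pose(P,x,y,a):
    return np.c_[x+P[:,0]*np.cos(a)-P[:,1]*np.sin(a),y+P[:,0]*np.sin(a)+P[:,1]*np.cos(a),P[:,2]]
BLOCK=np.vstack([circ(0,k,21,40) for k in (52,0,-52)]+[seg((s*30,92,40),(s*30,-92,40)) for s in (1,-1)]+[seg((-30,s*92,40),(30,s*92,40),20) for s in (1,-1)])
RACK=np.vstack([seg((s*50,85,30),(s*50,-85,30)) for s in (1,-1)]+[seg((-50,s*89,34),(50,s*89,34)) for s in (1,-1)])
def fit(im,c,model,p0,fish,steps=(4,2,1)):
    """pose that puts the model's edges on the strongest picture edges"""
    p=np.array(p0,float)
    for s in steps:
        g=cv2.GaussianBlur(im,(0,0),0.8).astype(np.float32)
        m=np.max([np.hypot(cv2.Sobel(g[:,:,k],5,1,0),cv2.Sobel(g[:,:,k],5,0,1)) for k in range(3)],0)
        m=cv2.GaussianBlur(np.minimum(m,150),(0,0),s)
        def f(q):
            uv=proj(c,model(q),fish).astype(np.float32)
            return -cv2.remap(m,uv[:,0],uv[:,1],cv2.INTER_LINEAR).mean()
        sim=np.vstack([p]+[p+d for d in np.diag([s*1.5]*2+[0.02*s]*(len(p)-2))])
        r=minimize(f,p,method='Nelder-Mead',options=dict(initial_simplex=sim,xatol=.02,fatol=.01)); p=r.x
    return p,-r.fun
def draw(im,c,pts,fish,col):
    for u,v in proj(c,pts,fish)*4: cv2.circle(im,(int(u+2),int(v+2)),1,col,-1)
E
cat > fit0.py <<'E'
from h import *
t=(cv2.imread('pics/top0.png'),eyes.get_calibration('top'),False)
s=(cv2.imread('pics/side0.png'),eyes.get_calibration('side'),False)
w1=load('w1')+(True,); w2=load('w2')+(True,)
big={k:cv2.resize(v[0],None,fx=4,fy=4,interpolation=cv2.INTER_CUBIC) for k,v in dict(w1=w1,w2=w2).items()}
def run(n,mod,p0,views):
    for k,(im,c,f) in views.items():
        p,sc=fit(im,c,mod,p0,f); print(n,k,p.round(3),round(sc,1))
        if k in big: draw(big[k],c,mod(p),f,(0,255,255))
V1=dict(w1=w1,top=t,side=s);V2=dict(w2=w2,top=t,side=s)
run('block',lambda q:pose(BLOCK,*q),(514,-266,np.radians(-14)),V2)
run('rack',lambda q:pose(RACK,*q),(524,72,np.radians(-33)),V1)
for n,p0,r,z,V in [('sleeve',(517,-103),26,38,dict(w2=w2,w1=w1,top=t,side=s)),('vr',(529,130),14,77,V1),('vw',(500,88),14,77,V1),('vb',(477,41),11,63,V1),('tr',(578,96),7,48,V1),('tb',(522,10),7,48,V1)]:
    run(n,lambda q:circ(q[0],q[1],r,z),p0,V)
o=np.hstack([big['w1'][300:1100,1040:1600],big['w2'][180:1240,1000:1500][:800]]); cv2.imwrite('pics/fit.png',cv2.resize(o,None,fx=.72,fy=.72,interpolation=cv2.INTER_AREA))
E
python3 fit0.py
```

```text
block w2 [ 5.18187e+02 -2.65171e+02 -2.21000e-01] 97.1
block top [ 5.09087e+02 -2.56730e+02 -2.25000e-01] 106.6
block side [ 5.15508e+02 -2.66959e+02 -2.26000e-01] 109.0
rack w1 [525.563  75.791  -0.556] 81.4
rack top [524.556  74.686  -0.56 ] 97.2
rack side [523.213  74.702  -0.559] 119.2
sleeve w2 [ 520.178 -102.6  ] 132.0
sleeve w1 [ 521.335 -100.851] 84.8
sleeve top [ 517.112 -101.485] 130.7
sleeve side [ 516.915 -102.413] 128.3
vr w1 [530.847 133.523] 130.7
vr top [529.623 131.695] 139.9
vr side [528.583 132.728] 139.5
vw w1 [504.435  90.517] 95.8
vw top [470.097  38.429] 110.2
vw side [473.18  113.874] 107.9
vb w1 [477.327  47.177] 142.2
vb top [474.607  45.68 ] 135.5
vb side [437.891  47.98 ] 107.1
tr w1 [580.812 103.192] 147.7
tr top [578.527  98.768] 147.2
tr side [567.438 100.094] 146.3
tb w1 [527.397  16.775] 143.1
tb top [523.66   11.291] 146.6
tb side [519.141  13.288] 142.0
```

View pics/fit.png

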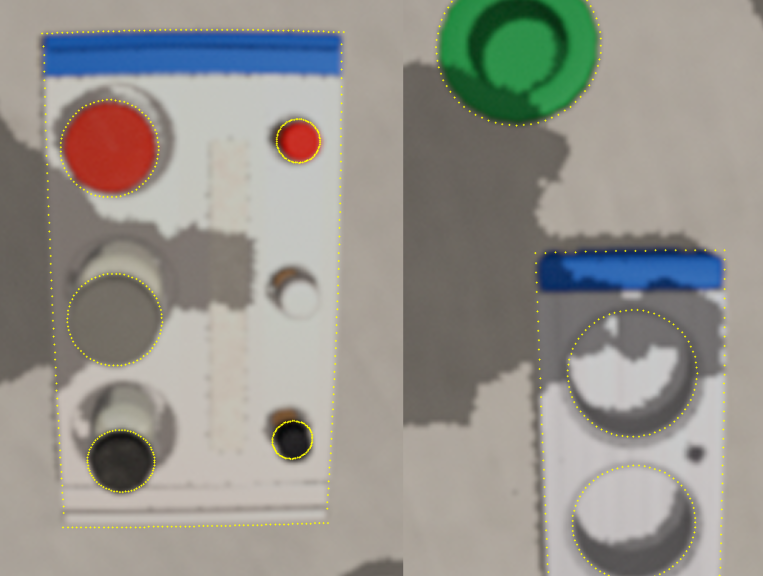

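The edges fit well: the yellow outlines lie on the caps, rack, sleeve collar and bore mouths. I'll refine the fits that locked onto the wrong edge, using better starting values.

```bash
cat > fit1.py <<'E'
from h import *
exec(open('fit0.py').read().split('V1=')[0])
V=dict(w1=w1,top=t,side=s);V2=dict(w2=w2,top=t,side=s)
def run(n,mod,p0,views):
    for k,(im,c,f) in views.items():
        p,sc=fit(im,c,mod,p0,f,(1.5,1)); print(n,k,p.round(3),round(sc,1))
run('block',lambda q:pose(BLOCK,*q),(517,-266,-.223),V2)
for n,p0,r,z in [('vr',(530,132),14,77),('vw',(503,89.5),14,77),('vb',(476,46),11,63),('tr',(579,100),7,48),('tb',(525,13),7,48)]:
    run(n,lambda q:circ(q[0],q[1],r,z),p0,V)
for x,y,a in [(525.5,75.8,-.557),(524,74.7,-.558)]:
    print('rack holes',pose(np.array([[-26,k,0] for k in (52,0,-52)]+[[34,52,0],[34,-52,0]]),x,y,a)[:,:2].round(1).tolist())
E
python3 fit1.py
```

```text
block w2 [ 5.18165e+02 -2.65199e+02 -2.22000e-01] 97.1
block top [ 5.16508e+02 -2.67834e+02 -2.27000e-01] 105.2
block side [ 5.15560e+02 -2.66967e+02 -2.25000e-01] 109.0
vr w1 [530.85  133.526] 130.7
vr top [529.62  131.709] 139.9
vr side [528.599 132.659] 139.5
vw w1 [504.429  90.517] 95.9
vw top [503.469  91.367] 66.3
vw side [501.732  89.04 ] 77.9
vb w1 [477.309  47.159] 142.2
vb top [474.615  45.652] 135.5
vb side [470.681  44.713] 139.8
tr w1 [580.761 103.172] 147.8
tr top [578.534  98.775] 147.2
tr side [567.368 100.168] 146.3
tb w1 [527.367  16.755] 143.1
tb top [523.599  11.305] 146.6
tb side [519.074  13.316] 142.0
rack holes [[530.9, 133.7], [503.4, 89.5], [475.9, 45.4], [581.9, 102.0], [526.9, 13.7]]
rack holes [[529.5, 132.6], [501.9, 88.5], [474.4, 44.4], [580.4, 100.8], [525.3, 12.6]]
```

Run:
```python
from h import *
im,c=load('w2'); o=robot.get_obs(); T=R.from_quat(o['ee_rot'])
for d in (0,-13,-20,-45):
    print(d,proj(c,T.apply([[x,y,d] for x in (11,-11) for y in (-42.6,42.6)])+o['tcp_pos'],True).round(0).tolist())
plan(518,-102.3,100,-13)
```

```text
0 [[230.0, 236.0], [396.0, 237.0], [234.0, 273.0], [392.0, 274.0]]
-13 [[223.0, 247.0], [402.0, 247.0], [228.0, 286.0], [397.0, 286.0]]
-20 [[219.0, 254.0], [406.0, 254.0], [225.0, 294.0], [400.0, 294.0]]
-45 [[201.0, 282.0], [423.0, 282.0], [210.0, 326.0], [414.0, 326.0]]
t 2.7 from [ 512.3 -224.1  180.2] closing -14.1 turn 1.1 n 3
{"xyz":[4.0, -0.8, 2.7],"rotation":[0,0,-0.006]}
{"xyz":[4.0, -0.8, 2.7],"rotation":[0,0,-0.006]}
{"xyz":[4.0, -0.7, 2.6],"rotation":[0,0,-0.006]}
end [ 518.5 -102.   100.2]
```

play_rows --moves '[{"xyz":[4.0,-0.8,2.7],"rotation":[0,0,-0.006],"fingers":1},{"xyz":[4.0,-0.8,2.7],"rotation":[0,0,-0.006],"fingers":1},{"xyz":[4.0,-0.7,2.6],"rotation":[0,0,-0.006],"fingers":1},{"xyz":[0,0,0],"rotation":[0,0,0],"fingers":1},{"xyz":[0,0,0],"rotation":[0,0,0],"fingers":1}]'

```text
time: 3.32
tcp_pos: [519.2, -103.4, 101.1]
ee_rot: [0.783, 0.622, 0.0, 0.001]
wrist_force: [0.3, -0.2, -0.0]
width: 85.4
grip_force: 0.0
```

Run:
```python
from h import *
plan(518,-102.3,27,-13,n=3,dig=2)
```

```text
t 3.33 from [ 519.2 -103.4  101.1] closing -13.1 turn 0.1 n 3
{"xyz":[0.03, -0.05, 2.47],"rotation":[0,0,-0.0]}
{"xyz":[0.03, -0.05, 2.47],"rotation":[0,0,-0.0]}
{"xyz":[0.02, -0.05, 2.47],"rotation":[0,0,-0.0]}
end [ 518.  -102.3   27. ]
```

play_rows --moves '[{"xyz":[0.04,-0.05,2.5],"rotation":[0,0,0],"fingers":1},{"xyz":[0.04,-0.05,2.5],"rotation":[0,0,0],"fingers":1},{"xyz":[0.04,-0.05,2.4],"rotation":[0,0,0],"fingers":1},{"xyz":[0,0,0],"rotation":[0,0,0],"fingers":1},{"xyz":[0,0,0],"rotation":[0,0,0],"fingers":1}]'

```text
time: 3.95
tcp_pos: [518.7, -103.4, 27.9]
ee_rot: [0.784, 0.621, 0.001, 0.001]
wrist_force: [-0.7, 0.5, -0.1]
width: 85.0
grip_force: 0.0
```

Run:
```python
from h import *
to(518,-102.3,27)
snap('wrist','w3')
```

```text
t 3.95 tcp [ 518.7 -103.4   27.9] closing -13.2 toolz [ 0.003 -0.001 -1.   ] w 85.0 F [-0.7  0.5 -0.1] q6 -0.18
shift cm [ 0.09 -0.09  0.09]
```

View pics/w3.png

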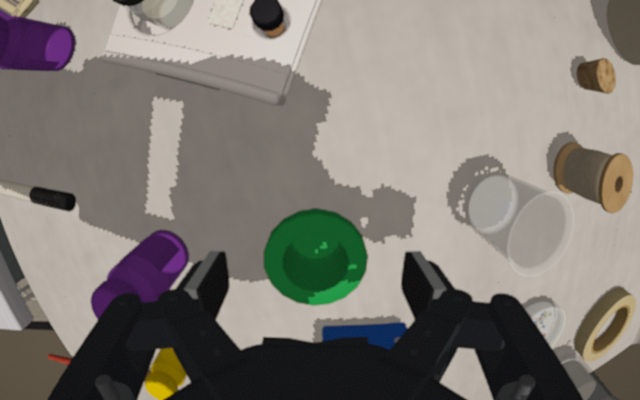

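The sleeve's collar is at (316,256), midway between the fingers (228/404). I'll fit its offset along the tool x axis.

Run:
```python
from h import *
im,c=load('w3')
p,s=fit(im,c,lambda q:circ(q[0],q[1],26,38),(519,-102),True,(2,1)); print(p.round(1),s)
to(p[0],p[1],27)
```

```text
[ 520.7 -100.5] 125.36737823486328
t 4.0 tcp [ 518.8 -103.4   28.1] closing -13.2 toolz [ 0.003 -0.001 -1.   ] w 85.5 F [0.  0.1 0.4] q6 -0.18
shift cm [0.33 0.12 0.11]
```

play_rows --moves '[{"xyz":[0.2,0,0.1],"rotation":[0,0,0],"fingers":1},{"xyz":[0,0,0],"rotation":[0,0,0],"fingers":0.4},{"xyz":[0,0,0],"rotation":[0,0,0],"fingers":0.4},{"xyz":[0,0,0],"rotation":[0,0,0],"fingers":0.4},{"xyz":[0,0,0],"rotation":[0,0,0],"fingers":0.4},{"xyz":[0,0,0],"rotation":[0,0,0],"fingers":0.4}]' --newtons 40

```text
time: 4.75
tcp_pos: [518.2, -100.5, 26.2]
ee_rot: [0.784, 0.621, -0.0, -0.0]
wrist_force: [-2.6, 1.2, 6.5]
width: 49.2
grip_force: 40.3
```

play_rows --moves '[{"xyz":[0,0,-2],"rotation":[0,0,0],"fingers":0.4},{"xyz":[0,0,-4],"rotation":[0,0,0],"fingers":0.4},{"xyz":[0,0,-2],"rotation":[0,0,0],"fingers":0.4},{"xyz":[0,0,0],"rotation":[0,0,0],"fingers":0.4},{"xyz":[0,0,0],"rotation":[0,0,0],"fingers":0.4}]'

```text
time: 5.38
tcp_pos: [517.1, -100.2, 104.1]
ee_rot: [0.784, 0.621, -0.0, -0.001]
wrist_force: [-0.4, -0.3, -0.9]
width: 49.0
grip_force: 41.5
```

Run:
```python
from h import *
to()
snap('wrist','w4')
```

```text
t 5.38 tcp [ 517.1 -100.2  104.1] closing -13.2 toolz [-0.002  0.001 -1.   ] w 49.0 F [-0.4 -0.3 -0.9] q6 -0.18
shift cm [0. 0. 0.]
```

View pics/w4.png

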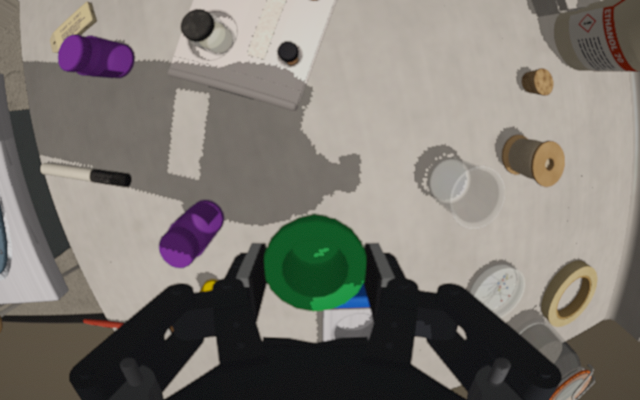

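The sleeve is lifted and held level at (316,262). I'll fit its position in the grip.

Run:
```python
from h import *
im,c=load('w4'); o=robot.get_obs()
p,s=fit(im,c,lambda q:circ(q[0],q[1],26,o['tcp_pos'][2]+11),(519,-100),True,(2,1)); print(p.round(1),s)
p3,s=fit(im,c,lambda q:circ(q[0],q[1],26,o['tcp_pos'][2]+11+100*(q[2])),(519,-100,0),True,(2,1)); print(p3.round(2),s)
off=p-o['tcp_pos'][:2]; print('sleeve off TCP (wrist)',off)
for b in (505.1,-317.4),(506.8,-315.8): print(np.array(b)-off)
```

```text
[ 518.4 -100.3] 125.40581512451172
[ 5.1827e+02 -1.0068e+02 -1.0000e-02] 126.07730865478516
sleeve off TCP (wrist) [ 1.50050891 -0.23332359]
[ 503.59949109 -317.16667641]
[ 505.29949109 -315.56667641]
```

Run:
```python
from h import *
plan(505,-316.3,85,-13)
```

```text
t 5.42 from [ 516.9 -100.1  103.8] closing -13.2 turn 0.2 n 4
{"xyz":[-5.3, 0.9, 0.5],"rotation":[0,0,-0.001]}
{"xyz":[-5.3, 1.0, 0.5],"rotation":[0,0,-0.001]}
{"xyz":[-5.4, 0.9, 0.4],"rotation":[0,0,-0.001]}
{"xyz":[-5.3, 0.9, 0.5],"rotation":[0,0,-0.001]}
end [ 504.6 -315.9   84.6]
```

play_rows --moves '[{"xyz":[-3.0,0.6,0],"rotation":[0,0,0],"fingers":0.4},{"xyz":[-5.3,0.9,0.4],"rotation":[0,0,0],"fingers":0.4},{"xyz":[-5.4,0.9,0.5],"rotation":[0,0,0],"fingers":0.4},{"xyz":[-4.8,0.8,0.5],"rotation":[0,0,0],"fingers":0.4},{"xyz":[-2.8,0.5,0.5],"rotation":[0,0,0],"fingers":0.4},{"xyz":[0,0,0],"rotation":[0,0,0],"fingers":0.4},{"xyz":[0,0,0],"rotation":[0,0,0],"fingers":0.4}]'

```text
time: 6.3
tcp_pos: [504.9, -315.2, 85.2]
ee_rot: [0.783, 0.621, -0.0, -0.001]
wrist_force: [-0.3, 0.1, -0.5]
width: 49.0
grip_force: 41.5
```

Run:
```python
from h import *
im,c=snap('wrist','w5'); o=robot.get_obs(); snap('top','t5'); snap('side','s5')
to(505,-316.3,75)
p,s=fit(im,c,lambda q:circ(q[0],q[1],26,o['tcp_pos'][2]+11),o['tcp_pos'][:2]+[1.5,0],True,(2,1)); print('sleeve',p.round(1),s)
B=BLOCK[np.r_[0:144]]; E=BLOCK[216:]; E=E[E[:,1]>-25]
q,s=fit(im,c,lambda q:pose(np.vstack([B,E]),*q),(518,-266,-.222),True,(2,1)); print('block',q.round(3),s)
b3=pose(np.array([[0,-52,0]]),*q)[0,:2]; print('b3',b3.round(1),'needed shift',(b3-p).round(1))
draw_=cv2.resize(im,None,fx=4,fy=4)
draw(draw_,c,pose(BLOCK,*q),True,(0,255,255)); draw(draw_,c,circ(*p,26,o['tcp_pos'][2]+11),True,(0,0,255))
cv2.imwrite('pics/o5.png',cv2.resize(draw_[200:1300,800:1800],None,fx=.5,fy=.5,interpolation=cv2.INTER_AREA))
```

```text
t 6.45 tcp [ 505.4 -315.1   86.1] closing -13.1 toolz [-0.     0.001 -1.   ] w 49.3 F [-0.2 -0.1 -0.5] q6 -0.52
shift cm [-0.13 -0.02  1.11]
sleeve [ 506.1 -314.9] 116.22274780273438
block [ 5.17379e+02 -2.67554e+02 -2.24000e-01] 71.42150115966797
b3 [ 505.8 -318.3] needed shift [-0.3 -3.3]
```

View pics/o5.png

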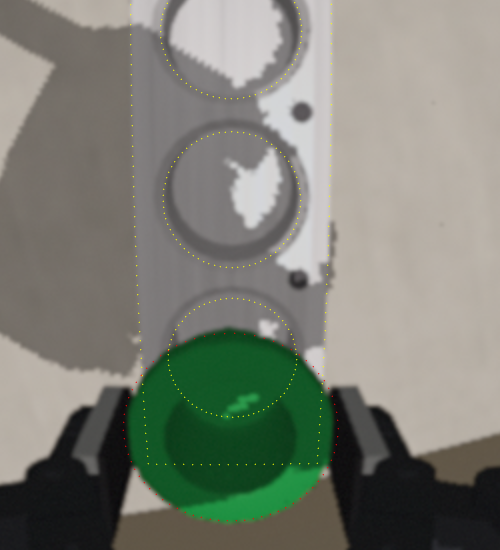

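The overlay sits low: the real bore rims are about 4-5 px higher (towards +y) than drawn. I'll refit on the bore rims only, with contrast equalised.

```bash
cat > f5.py <<'E'
from h import *
im,c=load('w5')
l=cv2.createCLAHE(4,(8,8)).apply(cv2.cvtColor(im,cv2.COLOR_BGR2GRAY)); g=cv2.merge([l,l,l])
A2=A
for r in (21,22,23):
    M=np.vstack([circ(0,k,r,40) for k in (52,0)]+[circ(0,-52,r,40)[8:28]])
    for y0 in (-267,-264):
        q,s=fit(g,c,lambda q:pose(M,*q),(517.5,y0,-.223),True,(1.5,1)); b3=pose(np.array([[0,-52,0]]),*q)[0,:2]; print(r,q.round(3),round(s,1),'b3',b3.round(1))
big=cv2.resize(g,None,fx=4,fy=4,interpolation=cv2.INTER_CUBIC)
M=np.vstack([circ(0,k,21,40) for k in (52,0,-52)])
draw(big,c,pose(M,518.2,-265.2,-.222),True,(0,255,255)); draw(big,c,pose(M,517.4,-267.5,-.224),True,(0,0,255))
cv2.imwrite('pics/o5b.png',big[450:950,960:1460])
E
python3 f5.py
```

```text
21 [ 5.21117e+02 -2.65439e+02 -2.20000e-01] 94.7 b3 [ 509.8 -316.2]
21 [ 5.21107e+02 -2.65476e+02 -2.20000e-01] 94.7 b3 [ 509.8 -316.2]
22 [ 5.19882e+02 -2.67014e+02 -2.28000e-01] 98.6 b3 [ 508.1 -317.7]
22 [ 5.18245e+02 -2.64431e+02 -2.47000e-01] 97.3 b3 [ 505.5 -314.9]
23 [ 5.18585e+02 -2.65541e+02 -2.28000e-01] 95.2 b3 [ 506.8 -316.2]
23 [ 5.18579e+02 -2.65525e+02 -2.28000e-01] 95.2 b3 [ 506.8 -316.2]
```

View pics/o5b.png

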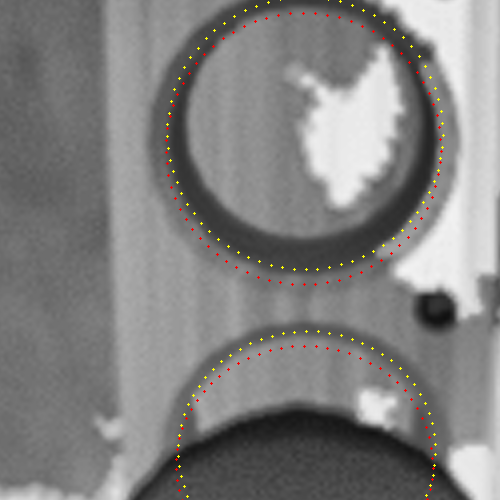

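The outer chamfer ring is concentric with the yellow (w2) fit to within 1 px, so that fit holds. The shift needed is about -1.2 mm in tool x. I'll lower it in stages and watch the force.

play_rows --moves '[{"xyz":[-0.12,0.04,0.5],"rotation":[0,0,0],"fingers":0.4},{"xyz":[0,0,0.8],"rotation":[0,0,0],"fingers":0.4},{"xyz":[0,0,0.7],"rotation":[0,0,0],"fingers":0.4},{"xyz":[0,0,0.5],"rotation":[0,0,0],"fingers":0.4},{"xyz":[0,0,0.3],"rotation":[0,0,0],"fingers":0.4},{"xyz":[0,0,0],"rotation":[0,0,0],"fingers":0.4}]'

```text
time: 7.2
tcp_pos: [505.4, -317.5, 58.0]
ee_rot: [0.784, 0.621, -0.0, -0.0]
wrist_force: [-0.2, -0.1, -0.4]
width: 49.1
grip_force: 41.5
```

play_rows --moves '[{"xyz":[0,0,0.4],"rotation":[0,0,0],"fingers":0.4},{"xyz":[0,0,0.4],"rotation":[0,0,0],"fingers":0.4},{"xyz":[0,0,0.3],"rotation":[0,0,0],"fingers":0.4},{"xyz":[0,0,0],"rotation":[0,0,0],"fingers":0.4}]'

```text
time: 7.7
tcp_pos: [505.3, -317.4, 46.9]
ee_rot: [0.784, 0.621, -0.0, -0.0]
wrist_force: [0.5, -0.1, -0.2]
width: 48.7
grip_force: 41.5
```

play_rows --moves '[{"xyz":[0,0,0.3],"rotation":[0,0,0],"fingers":0.4},{"xyz":[0,0,0.2],"rotation":[0,0,0],"fingers":0.4},{"xyz":[0,0,0.1],"rotation":[0,0,0],"fingers":0.4},{"xyz":[0,0,0.1],"rotation":[0,0,0],"fingers":0.4},{"xyz":[0,0,0],"rotation":[0,0,0],"fingers":0.4}]'

```text
time: 8.32
tcp_pos: [505.5, -317.6, 40.2]
ee_rot: [0.784, 0.621, 0.0, -0.0]
wrist_force: [0.4, 0.2, -0.7]
width: 49.4
grip_force: 41.5
```

play_rows --moves '[{"xyz":[0,0,0.1],"rotation":[0,0,0],"fingers":0.4},{"xyz":[0,0,0.1],"rotation":[0,0,0],"fingers":0.4},{"xyz":[0,0,0],"rotation":[0,0,0],"fingers":0.4}]'

```text
time: 8.7
tcp_pos: [505.5, -317.6, 38.4]
ee_rot: [0.784, 0.621, 0.0, 0.0]
wrist_force: [0.9, -0.4, -0.1]
width: 49.0
grip_force: 41.5
```

play_rows --moves '[{"xyz":[0,0,0.1],"rotation":[0,0,0],"fingers":0.4},{"xyz":[0,0,0.1],"rotation":[0,0,0],"fingers":0.4},{"xyz":[0,0,0],"rotation":[0,0,0],"fingers":0.4}]'

```text
time: 9.07
tcp_pos: [505.6, -317.7, 38.2]
ee_rot: [0.783, 0.621, -0.0, -0.0]
wrist_force: [-7.0, 4.1, 13.1]
width: 49.0
grip_force: 42.8
```

play_rows --moves '[{"xyz":[0,0,-0.1],"rotation":[0,0,0],"fingers":1},{"xyz":[0,0,0],"rotation":[0,0,0],"fingers":1},{"xyz":[0,0,0],"rotation":[0,0,0],"fingers":1},{"xyz":[0,0,-2],"rotation":[0,0,0],"fingers":1},{"xyz":[0,0,-5],"rotation":[0,0,0],"fingers":1},{"xyz":[0,0,-4.0],"rotation":[0,0,0],"fingers":1},{"xyz":[3,0,0],"rotation":[0,0,0],"fingers":0.6},{"xyz":[0,0,0],"rotation":[0,0,0],"fingers":0.6},{"xyz":[0,0,0],"rotation":[0,0,0],"fingers":0.6}]'

```text
time: 10.2
tcp_pos: [512.2, -288.6, 147.6]
ee_rot: [0.784, 0.621, -0.0, 0.0]
wrist_force: [0.5, 0.1, 0.9]
width: 51.3
grip_force: 0.0
```

Run:
```python
from h import *
im,c=snap('wrist','w6'); o=robot.get_obs(); to()
for z in (50,53):
    p,s=fit(im,c,lambda q:circ(q[0],q[1],26,z),(506.5,-316),True,(2,1)); print('sleeve collar',z,p.round(1),s)
p3,s=fit(im,c,lambda q:circ(q[0],q[1],26,50+100*(q[2])),(506.5,-316,0),True,(2,1)); print(p3.round(3),s)
M=np.vstack([circ(0,k,23,40) for k in (52,0)])
q,s=fit(im,c,lambda q:pose(M,*q),(518.5,-265.5,-.224),True,(1.5,1)); print('block',q.round(3),s,pose(np.array([[0,-52,0]]),*q).round(1))
cv2.imwrite('pics/c6.png',cv2.resize(im[80:380,160:480],None,fx=1.8,fy=1.8))
```

```text
t 10.25 tcp [ 512.1 -288.8  147.3] closing -13.2 toolz [-0. -0. -1.] w 51.5 F [ 0.4  0.8 -0. ] q6 -0.48
shift cm [0. 0. 0.]
sleeve collar 50 [ 506.6 -317.8] 141.1019744873047
sleeve collar 53 [ 507.  -316.5] 137.65875244140625
[ 5.06124e+02 -3.20834e+02 -5.70000e-02] 143.38241577148438
block [ 5.19142e+02 -2.66665e+02 -2.05000e-01] 75.20722198486328 [[ 508.6 -317.6    0. ]]
```

View pics/c6.png

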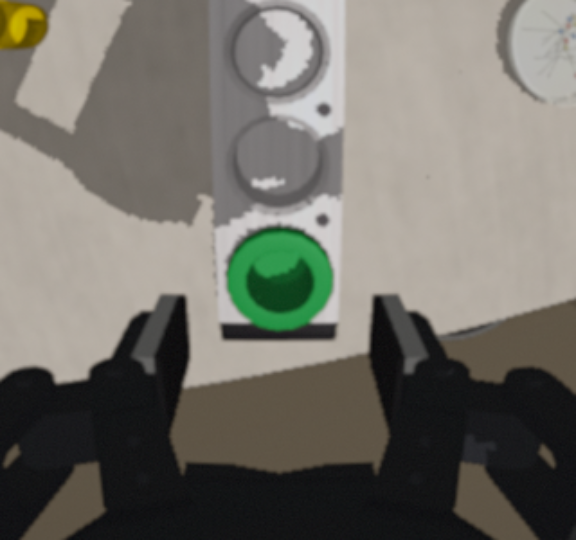

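The sleeve sits flush in bore 3 (next to the black end), collar level and centred. Next is the black vial.

Run:
```python
from h import *
plan(475.6,46.6,110,-32.5,n=8)
```

```text
t 10.25 from [ 512.1 -288.8  147.3] closing -13.2 turn -19.3 n 8
{"xyz":[4.0, -1.4, 0.5],"rotation":[0,0,0.042]}
{"xyz":[3.9, -1.6, 0.5],"rotation":[0,0,0.042]}
{"xyz":[3.8, -1.7, 0.5],"rotation":[0,0,0.042]}
{"xyz":[3.8, -1.9, 0.4],"rotation":[0,0,0.042]}
{"xyz":[3.7, -2.0, 0.5],"rotation":[0,0,0.042]}
{"xyz":[3.6, -2.2, 0.4],"rotation":[0,0,0.042]}
{"xyz":[3.5, -2.4, 0.5],"rotation":[0,0,0.042]}
{"xyz":[3.4, -2.5, 0.4],"rotation":[0,0,0.042]}
end [475.4  46.7 110.3]
```

play_rows --moves '[{"xyz":[4.0,-1.4,0.5],"rotation":[0,0,0.042],"fingers":0.6},{"xyz":[3.9,-1.6,0.5],"rotation":[0,0,0.042],"fingers":0.6},{"xyz":[3.8,-1.7,0.5],"rotation":[0,0,0.042],"fingers":0.6},{"xyz":[3.8,-1.9,0.4],"rotation":[0,0,0.042],"fingers":0.6},{"xyz":[3.7,-2.0,0.5],"rotation":[0,0,0.042],"fingers":0.6},{"xyz":[3.6,-2.2,0.4],"rotation":[0,0,0.042],"fingers":0.6},{"xyz":[3.5,-2.4,0.5],"rotation":[0,0,0.042],"fingers":0.6},{"xyz":[3.4,-2.5,0.4],"rotation":[0,0,0.042],"fingers":0.6},{"xyz":[0,0,0],"rotation":[0,0,0],"fingers":0.6},{"xyz":[0,0,0],"rotation":[0,0,0],"fingers":0.6}]'

```text
time: 11.5
tcp_pos: [475.8, 46.5, 110.3]
ee_rot: [0.876, 0.481, -0.0, 0.0]
wrist_force: [0.2, -0.0, -0.8]
width: 51.2
grip_force: 0.0
```

Run:
```python
from h import *
im,c=snap('wrist','w7'); o=robot.get_obs()
p,s=fit(im,c,lambda q:circ(q[0],q[1],11,63),(477,47),True,(2,1)); print('vb',p.round(1),s)
to(*p)
for n,p0 in (('vw',(504,90)),('vr',(531,133))):
    r,s=fit(im,c,lambda q:circ(q[0],q[1],14,77),p0,True,(2,1)); print(n,r.round(1),s)
cv2.imwrite('pics/c7.png',cv2.resize(im[100:350,160:480],None,fx=1.8,fy=1.8))
```

```text
vb [477.   46.6] 139.65977478027344
t 11.55 tcp [476.   46.2 110.4] closing -32.5 toolz [ 0. -0. -1.] w 51.4 F [ 0.   0.2 -1. ] q6 0.43
shift cm [0.09 0.07 0.  ]
vw [505.3  89.4] 82.57510375976562
vr [531.  133.1] 132.9799041748047
```

View pics/c7.png

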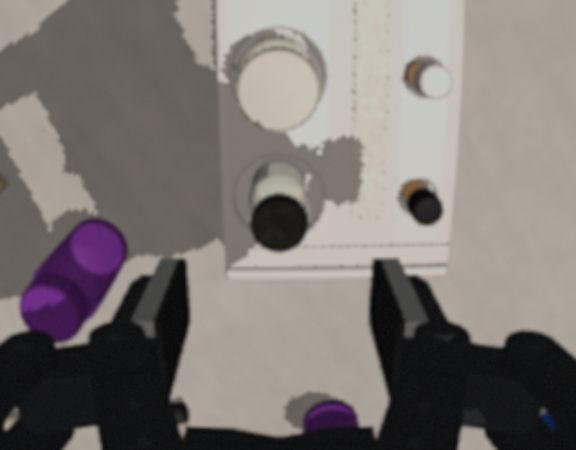

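play_rows --moves '[{"xyz":[0.05,0,2.5],"rotation":[0,0,0],"fingers":0.6},{"xyz":[0,0,2.5],"rotation":[0,0,0],"fingers":0.6},{"xyz":[0,0,1.9],"rotation":[0,0,0],"fingers":0.6},{"xyz":[0,0,0],"rotation":[0,0,0],"fingers":0.6},{"xyz":[0,0,0],"rotation":[0,0,0],"fingers":0.1},{"xyz":[0,0,0],"rotation":[0,0,0],"fingers":0.1},{"xyz":[0,0,0],"rotation":[0,0,0],"fingers":0.1},{"xyz":[0,0,0],"rotation":[0,0,0],"fingers":0.1},{"xyz":[0,0,0],"rotation":[0,0,0],"fingers":0.1}]' --newtons 40

```text
time: 12.68
tcp_pos: [477.0, 47.3, 42.5]
ee_rot: [0.876, 0.482, 0.001, 0.001]
wrist_force: [-0.1, -0.9, 6.6]
width: 21.7
grip_force: 39.4
```

play_rows --moves '[{"xyz":[0,0,-1],"rotation":[0,0,0],"fingers":0.1},{"xyz":[0,0,-3],"rotation":[0,0,0],"fingers":0.1},{"xyz":[0,0,-3],"rotation":[0,0,0],"fingers":0.1},{"xyz":[0,0,-1],"rotation":[0,0,0],"fingers":0.1},{"xyz":[0,0,0],"rotation":[0,0,0],"fingers":0.1}]'

```text
time: 13.3
tcp_pos: [475.9, 47.6, 121.5]
ee_rot: [0.876, 0.482, 0.0, 0.0]
wrist_force: [-0.5, -0.3, -1.3]
width: 21.9
grip_force: 39.3
```

Run:
```python
from h import *
im,c=snap('wrist','w8'); o=robot.get_obs(); tp=o['tcp_pos']
p,s=fit(im,c,lambda q:circ(q[0],q[1],11,tp[2]-38.5+59),tp[:2]+[.8,0],True,(2,1)); print('vb',p.round(1),s)
to(*p)
cv2.imwrite('pics/c8.png',cv2.resize(im[100:350,160:480],None,fx=1.8,fy=1.8))
plan(505.3,-317,125,-13.2,n=9)
```

```text
vb [477.1  47.1] 95.06192016601562
t 13.35 tcp [475.2  47.7 120.6] closing -32.4 toolz [-0.001  0.    -1.   ] w 21.8 F [-0.6 -0.2 -0.4] q6 0.43
shift cm [ 0.06  0.19 -0.  ]
t 13.35 from [475.2  47.7 120.6] closing -32.4 turn 19.2 n 9
{"xyz":[-3.2, 2.5, -0.1],"rotation":[0,0,-0.037]}
{"xyz":[-3.3, 2.3, 0.0],"rotation":[0,0,-0.037]}
{"xyz":[-3.4, 2.2, -0.1],"rotation":[0,0,-0.037]}
{"xyz":[-3.5, 2.1, 0.0],"rotation":[0,0,-0.037]}
{"xyz":[-3.6, 1.9, -0.1],"rotation":[0,0,-0.037]}
{"xyz":[-3.6, 1.8, 0.0],"rotation":[0,0,-0.037]}
{"xyz":[-3.7, 1.7, -0.1],"rotation":[0,0,-0.037]}
{"xyz":[-3.8, 1.5, 0.0],"rotation":[0,0,-0.037]}
{"xyz":[-3.9, 1.5, -0.1],"rotation":[0,0,-0.037]}
end [ 505.7 -317.5  125.5]
```

View pics/c8.png

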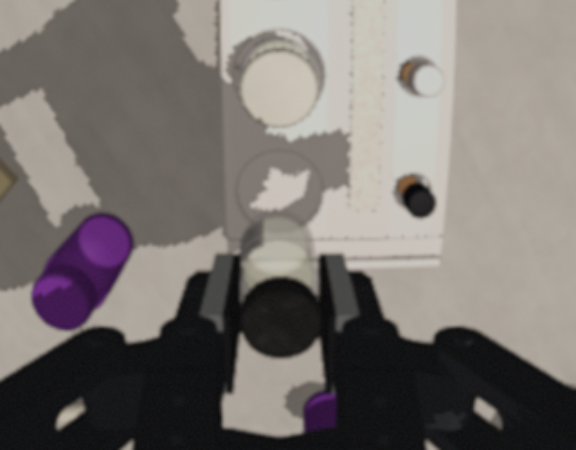

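The black vial hangs upright in the fingers (cap at crop 279,316). I'll carry it to the sleeve.

play_rows --moves '[{"xyz":[-3.2,2.5,-0.1],"rotation":[0,0,-0.037],"fingers":0.1},{"xyz":[-3.3,2.3,0],"rotation":[0,0,-0.037],"fingers":0.1},{"xyz":[-3.4,2.2,0],"rotation":[0,0,-0.037],"fingers":0.1},{"xyz":[-3.5,2.1,0],"rotation":[0,0,-0.037],"fingers":0.1},{"xyz":[-3.6,1.9,0],"rotation":[0,0,-0.037],"fingers":0.1},{"xyz":[-3.6,1.8,0],"rotation":[0,0,-0.037],"fingers":0.1},{"xyz":[-3.7,1.7,0],"rotation":[0,0,-0.037],"fingers":0.1},{"xyz":[-3.8,1.5,0],"rotation":[0,0,-0.037],"fingers":0.1},{"xyz":[-3.9,1.5,0],"rotation":[0,0,-0.037],"fingers":0.1},{"xyz":[0,0,0],"rotation":[0,0,0],"fingers":0.1}]'

```text
time: 14.6
tcp_pos: [505.4, -319.5, 120.5]
ee_rot: [0.785, 0.619, -0.0, -0.001]
wrist_force: [-0.4, -0.7, -1.4]
width: 21.8
grip_force: 39.3
```

play_rows --moves '[{"xyz":[0,0,1],"rotation":[0,0,0],"fingers":0.1},{"xyz":[0,0,0],"rotation":[0,0,0],"fingers":0.1}]'

```text
time: 14.85
tcp_pos: [505.1, -315.5, 110.0]
ee_rot: [0.784, 0.62, -0.0, -0.002]
wrist_force: [-0.3, -0.6, -1.1]
width: 21.9
grip_force: 39.3
```

```bash
cat > hov.py <<'E'
from h import *
import sys
# hover check: name, cap radius, cap height above TCP, target circle (r,z,x,y)
def hov(name,rc,hc,rt,zt,g,half=True):
    im,c=snap('wrist',name); o=robot.get_obs(); tp=o['tcp_pos']; T=R.from_quat(o['ee_rot'])
    p,s=fit(im,c,lambda q:circ(q[0],q[1],rc,tp[2]+hc),tp[:2]+[1,0],True,(2,1)); print('cap',p.round(1),round(s))
    X=np.degrees(np.arctan2(*T.apply([1,0,0])[1::-1])); k=[i for i in range(72) if abs((i*5-X+180)%360-180)<75]
    t,s=fit(im,c,lambda q:circ(q[0],q[1],rt,zt)[k if half else slice(None)],g,True,(2,1)); print('target',t.round(1),round(s))
    to(tp[0]+t[0]-p[0],tp[1]+t[1]-p[1])
    big=cv2.resize(im,None,fx=4,fy=4,interpolation=cv2.INTER_CUBIC); draw(big,c,circ(*t,rt,zt),True,(0,255,255)); draw(big,c,circ(*p,rc,tp[2]+hc),True,(0,0,255))
    cv2.imwrite(f'pics/o_{name}.png',cv2.resize(big[600:1400,800:1720],None,fx=.7,fy=.7,interpolation=cv2.INTER_AREA))
E
python3 -c "
from hov import *
hov('w9',11,20.5,26,50,(506.6,-317.5))"
```

```text
cap [ 506.9 -315.1] 86
target [ 506.9 -318.4] 136
t 14.9 tcp [ 505.6 -315.9  110.8] closing -13.3 toolz [-0.002  0.002 -1.   ] w 21.8 F [-0.5 -0.1 -1.4] q6 -0.52
shift cm [-0.33  0.08 -0.  ]
```

View pics/o_w9.png

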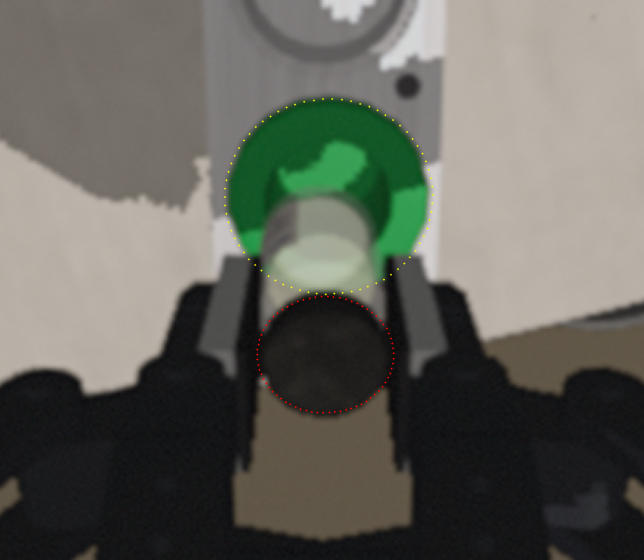

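play_rows --moves '[{"xyz":[-0.26,0.04,0.5],"rotation":[0,0,0],"fingers":0.1},{"xyz":[0,0,0.7],"rotation":[0,0,0],"fingers":0.1},{"xyz":[0,0,0.5],"rotation":[0,0,0],"fingers":0.1},{"xyz":[0,0,0.3],"rotation":[0,0,0],"fingers":0.1},{"xyz":[0,0,0.3],"rotation":[0,0,0],"fingers":0.1},{"xyz":[0,0,0.3],"rotation":[0,0,0],"fingers":0.1},{"xyz":[0,0,0],"rotation":[0,0,0],"fingers":0.1}]'

```text
time: 15.78
tcp_pos: [505.9, -320.1, 86.0]
ee_rot: [0.785, 0.62, -0.0, -0.0]
wrist_force: [0.4, -0.3, -0.9]
width: 21.5
grip_force: 39.3
```

```bash
python3 -c "
from hov import *
hov('w10',11,20.5,26,50,(506.8,-318.4))
to()"
```

```text
cap [ 507.5 -320. ] 86
target [ 506.8 -318.2] 132
t 15.82 tcp [ 506.  -320.2   86.2] closing -13.4 toolz [-0.  0. -1.] w 21.7 F [1.  0.3 0.3] q6 -0.52
shift cm [ 0.16 -0.11  0.  ]
t 15.82 tcp [ 506.  -320.2   86.2] closing -13.4 toolz [-0.  0. -1.] w 21.7 F [1.  0.3 0.3] q6 -0.52
shift cm [0. 0. 0.]
```

View pics/o_w10.png

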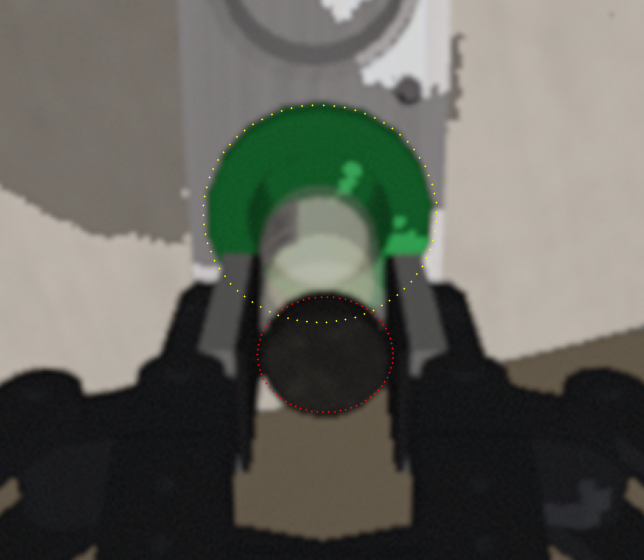

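The arm was still settling at the last reading, so that correction overshot. The fit now asks for +0.19 / -0.11 cm.

play_rows --moves '[{"xyz":[0.19,-0.11,0],"rotation":[0,0,0],"fingers":0.1},{"xyz":[0,0,0],"rotation":[0,0,0],"fingers":0.1},{"xyz":[0,0,0.5],"rotation":[0,0,0],"fingers":0.1},{"xyz":[0,0,0.5],"rotation":[0,0,0],"fingers":0.1},{"xyz":[0,0,0],"rotation":[0,0,0],"fingers":0.1}]'

```text
time: 16.45
tcp_pos: [505.0, -317.7, 75.4]
ee_rot: [0.785, 0.62, -0.0, -0.001]
wrist_force: [-1.0, 0.8, -0.7]
width: 21.7
grip_force: 39.3
```

Bottom of the vial is ~37 mm up, inside the sleeve and free of contact. I'll continue down.

play_rows --moves '[{"xyz":[0,0,0.7],"rotation":[0,0,0],"fingers":0.1},{"xyz":[0,0,0.7],"rotation":[0,0,0],"fingers":0.1},{"xyz":[0,0,0.4],"rotation":[0,0,0],"fingers":0.1},{"xyz":[0,0,0.2],"rotation":[0,0,0],"fingers":0.1},{"xyz":[0,0,0],"rotation":[0,0,0],"fingers":0.1}]'

```text
time: 17.08
tcp_pos: [505.4, -318.1, 56.2]
ee_rot: [0.785, 0.62, -0.0, -0.0]
wrist_force: [0.2, -0.2, -0.5]
width: 22.2
grip_force: 39.3
```

play_rows --moves '[{"xyz":[0,0,0.1],"rotation":[0,0,0],"fingers":0.1},{"xyz":[0,0,0.1],"rotation":[0,0,0],"fingers":0.1},{"xyz":[0,0,0.1],"rotation":[0,0,0],"fingers":0.1},{"xyz":[0,0,0],"rotation":[0,0,0],"fingers":0.1}]'

```text
time: 17.58
tcp_pos: [505.5, -318.4, 53.8]
ee_rot: [0.784, 0.62, -0.0, 0.0]
wrist_force: [-1.8, 1.9, 3.5]
width: 21.6
grip_force: 39.7
```

Contact at z 53.8 is what I expected for the sleeve's floor. I'll release and retreat.

play_rows --moves '[{"xyz":[0,0,0],"rotation":[0,0,0],"fingers":0.6},{"xyz":[0,0,0],"rotation":[0,0,0],"fingers":0.6},{"xyz":[0,0,0],"rotation":[0,0,0],"fingers":0.6},{"xyz":[0,0,-2],"rotation":[0,0,0],"fingers":0.6},{"xyz":[0,0,-4],"rotation":[0,0,0],"fingers":0.6},{"xyz":[0,0,-2],"rotation":[0,0,0],"fingers":0.6},{"xyz":[0,0,0],"rotation":[0,0,0],"fingers":0.6},{"xyz":[0,0,0],"rotation":[0,0,0],"fingers":0.6}]'

```text
time: 18.58
tcp_pos: [504.8, -317.5, 132.1]
ee_rot: [0.785, 0.62, -0.0, -0.001]
wrist_force: [-0.2, 0.8, -0.8]
width: 51.5
grip_force: 0.0
```

Run:
```python
from h import *
im,c=snap('wrist','w11')
p,s=fit(im,c,lambda q:circ(q[0],q[1],11,74),(506.5,-318),True,(2,1)); print('vb',p.round(1),s)
p,s=fit(im,c,lambda q:circ(q[0],q[1],26,50),(506.5,-318),True,(2,1)); print('sl',p.round(1),s)
to()
plan(502.6,88.7,125,-32.5,n=9)
```

```text
vb [ 505.6 -318.9] 136.33248901367188
sl [ 506.7 -318.1] 135.45762634277344
t 18.62 tcp [ 504.6 -317.4  131.6] closing -13.4 toolz [-0.002  0.002 -1.   ] w 51.4 F [-0.3  0.3  0.4] q6 -0.52
shift cm [0. 0. 0.]
t 18.62 from [ 504.6 -317.4  131.6] closing -13.4 turn -19.1 n 9
{"xyz":[4.4, -1.1, 0.1],"rotation":[0,0,0.037]}
{"xyz":[4.3, -1.2, 0.1],"rotation":[0,0,0.037]}
{"xyz":[4.3, -1.4, 0.1],"rotation":[0,0,0.037]}
{"xyz":[4.2, -1.5, 0.1],"rotation":[0,0,0.037]}
{"xyz":[4.2, -1.7, 0.1],"rotation":[0,0,0.037]}
{"xyz":[4.1, -1.9, 0.1],"rotation":[0,0,0.037]}
{"xyz":[4.1, -2.0, 0.0],"rotation":[0,0,0.037]}
{"xyz":[4.0, -2.1, 0.1],"rotation":[0,0,0.037]}
{"xyz":[3.9, -2.3, 0.0],"rotation":[0,0,0.037]}
end [503.   89.  125.4]
```

play_rows --moves '[{"xyz":[4.4,-1.1,0.1],"rotation":[0,0,0.037],"fingers":0.7},{"xyz":[4.3,-1.2,0.1],"rotation":[0,0,0.037],"fingers":0.7},{"xyz":[4.3,-1.4,0.1],"rotation":[0,0,0.037],"fingers":0.7},{"xyz":[4.2,-1.5,0.1],"rotation":[0,0,0.037],"fingers":0.7},{"xyz":[4.2,-1.7,0.1],"rotation":[0,0,0.037],"fingers":0.7},{"xyz":[4.1,-1.9,0.1],"rotation":[0,0,0.037],"fingers":0.7},{"xyz":[4.1,-2.0,0],"rotation":[0,0,0.037],"fingers":0.7},{"xyz":[4.0,-2.1,0.1],"rotation":[0,0,0.037],"fingers":0.7},{"xyz":[3.9,-2.3,0],"rotation":[0,0,0.037],"fingers":0.7},{"xyz":[0,0,0],"rotation":[0,0,0],"fingers":0.7}]'

```text
time: 19.88
tcp_pos: [502.4, 90.6, 124.7]
ee_rot: [0.875, 0.483, -0.001, -0.001]
wrist_force: [0.9, -0.2, -0.5]
width: 60.0
grip_force: 0.0
```

play_rows --moves '[{"xyz":[0,0,0],"rotation":[0,0,0],"fingers":0.7},{"xyz":[0,0,0],"rotation":[0,0,0],"fingers":0.7},{"xyz":[0,0,0],"rotation":[0,0,0],"fingers":0.7}]'

```text
time: 20.25
tcp_pos: [503.9, 87.3, 126.2]
ee_rot: [0.877, 0.481, -0.0, -0.0]
wrist_force: [-0.5, 0.2, 0.2]
width: 59.7
grip_force: 0.0
```

Run:
```python
from h import *
im,c=snap('wrist','w12')
for g in ((504,90),(506,89)):
    p,s=fit(im,c,lambda q:circ(q[0],q[1],14,77),g,True,(2,1)); print('vw',p.round(1),s)
to(503.2,89.8,39)
r,s=fit(im,c,lambda q:circ(q[0],q[1],14,77),(531,133),True,(2,1)); print('vr',r.round(1),s)
```

```text
vw [504.5  90.9] 103.70510864257812
vw [504.5  90.9] 103.6806640625
t 20.3 tcp [503.9  87.5 126.2] closing -32.5 toolz [-0. -0. -1.] w 60.0 F [ 0.4 -0.2  0. ] q6 0.52
shift cm [ 0.16 -0.19  8.72]
vr [531.3 133.3] 120.18045043945312
```

play_rows --moves '[{"xyz":[0.2,-0.15,2.0],"rotation":[0,0,0],"fingers":0.7},{"xyz":[0,0,2.0],"rotation":[0,0,0],"fingers":0.7},{"xyz":[0,0,0.7],"rotation":[0,0,0],"fingers":0.7},{"xyz":[0,0,0],"rotation":[0,0,0],"fingers":0.7},{"xyz":[0,0,0],"rotation":[0,0,0],"fingers":0.7}]'

```text
time: 20.92
tcp_pos: [504.3, 90.6, 80.2]
ee_rot: [0.876, 0.481, 0.001, 0.0]
wrist_force: [0.6, -0.2, -0.2]
width: 59.9
grip_force: 0.0
```

Run:
```python
from h import *
im,c=snap('wrist','w13')
p,s=fit(im,c,lambda q:circ(q[0],q[1],14,77),(504,90.5),True,(2,1)); print('vw',p.round(1),s)
to(p[0],p[1],39)
```

```text
vw [504.3  90.6] 85.1719741821289
t 20.98 tcp [504.4  90.7  80.2] closing -32.4 toolz [ 0.002 -0.    -1.   ] w 59.9 F [-0.1  0.1 -0.1] q6 0.52
shift cm [-0.01 -0.01  4.12]
```

play_rows --moves '[{"xyz":[0,-0.1,2.0],"rotation":[0,0,0],"fingers":0.7},{"xyz":[0,0,1.5],"rotation":[0,0,0],"fingers":0.7},{"xyz":[0,0,0.6],"rotation":[0,0,0],"fingers":0.7},{"xyz":[0,0,0],"rotation":[0,0,0],"fingers":0.2},{"xyz":[0,0,0],"rotation":[0,0,0],"fingers":0.2},{"xyz":[0,0,0],"rotation":[0,0,0],"fingers":0.2},{"xyz":[0,0,0],"rotation":[0,0,0],"fingers":0.2},{"xyz":[0,0,0],"rotation":[0,0,0],"fingers":0.2}]' --newtons 40

```text
time: 21.98
tcp_pos: [503.3, 91.3, 38.9]
ee_rot: [0.876, 0.482, 0.001, 0.0]
wrist_force: [0.7, -0.1, 3.3]
width: 30.4
grip_force: 39.8
```

play_rows --moves '[{"xyz":[0,0,-1],"rotation":[0,0,0],"fingers":0.2},{"xyz":[0,0,-3],"rotation":[0,0,0],"fingers":0.2},{"xyz":[0,0,-3],"rotation":[0,0,0],"fingers":0.2},{"xyz":[0,0,-1],"rotation":[0,0,0],"fingers":0.2},{"xyz":[0,0,0],"rotation":[0,0,0],"fingers":0.2},{"xyz":[0,0,0],"rotation":[0,0,0],"fingers":0.2}]'

```text
time: 22.72
tcp_pos: [501.7, 91.3, 116.9]
ee_rot: [0.876, 0.482, -0.001, -0.001]
wrist_force: [-0.0, 0.6, -0.5]
width: 29.9
grip_force: 39.7
```

Run:
```python
from h import *
im,c=snap('wrist','w14'); tp=robot.get_obs()['tcp_pos']
p,s=fit(im,c,lambda q:circ(q[0],q[1],14,tp[2]+38),tp[:2]+[1,0],True,(2,1)); print('cap',p.round(1),s); to(*p)
plan(516.8,-266.8,115,-13,n=9)
```

```text
cap [502.2  90.4] 82.98957824707031
t 22.77 tcp [501.7  91.3 116.8] closing -32.4 toolz [-0.003  0.    -1.   ] w 29.7 F [ 0.6 -0.1  0.2] q6 0.52
shift cm [-0.05  0.09 -0.  ]
t 22.77 from [501.7  91.3 116.8] closing -32.4 turn 19.4 n 9
{"xyz":[-3.3, 2.3, 0.0],"rotation":[0,0,-0.038]}
{"xyz":[-3.3, 2.1, 0.0],"rotation":[0,0,-0.038]}
{"xyz":[-3.4, 2.0, 0.0],"rotation":[0,0,-0.038]}
{"xyz":[-3.5, 1.9, 0.0],"rotation":[0,0,-0.038]}
{"xyz":[-3.6, 1.8, 0.0],"rotation":[0,0,-0.038]}
{"xyz":[-3.6, 1.6, 0.0],"rotation":[0,0,-0.038]}
{"xyz":[-3.7, 1.5, 0.1],"rotation":[0,0,-0.038]}
{"xyz":[-3.8, 1.3, 0.0],"rotation":[0,0,-0.038]}
{"xyz":[-3.8, 1.2, 0.1],"rotation":[0,0,-0.038]}
end [ 516.9 -266.6  114.7]
```

play_rows --moves '[{"xyz":[-3.3,2.3,0],"rotation":[0,0,-0.038],"fingers":0.2},{"xyz":[-3.3,2.1,0],"rotation":[0,0,-0.038],"fingers":0.2},{"xyz":[-3.4,2.0,0],"rotation":[0,0,-0.038],"fingers":0.2},{"xyz":[-3.5,1.9,0],"rotation":[0,0,-0.038],"fingers":0.2},{"xyz":[-3.6,1.8,0],"rotation":[0,0,-0.038],"fingers":0.2},{"xyz":[-3.6,1.6,0],"rotation":[0,0,-0.038],"fingers":0.2},{"xyz":[-3.7,1.5,0.1],"rotation":[0,0,-0.038],"fingers":0.2},{"xyz":[-3.8,1.3,0],"rotation":[0,0,-0.038],"fingers":0.2},{"xyz":[-3.8,1.2,0.1],"rotation":[0,0,-0.038],"fingers":0.2},{"xyz":[0,0,0],"rotation":[0,0,0],"fingers":0.2}]'

```text
time: 24.02
tcp_pos: [517.4, -268.7, 115.2]
ee_rot: [0.783, 0.622, -0.0, -0.001]
wrist_force: [0.0, -0.0, -0.4]
width: 29.8
grip_force: 39.7
```

play_rows --moves '[{"xyz":[0,0,0],"rotation":[0,0,0],"fingers":0.2},{"xyz":[0,0,1],"rotation":[0,0,0],"fingers":0.2},{"xyz":[0,0,1],"rotation":[0,0,0],"fingers":0.2},{"xyz":[0,0,0],"rotation":[0,0,0],"fingers":0.2},{"xyz":[0,0,0],"rotation":[0,0,0],"fingers":0.2},{"xyz":[0,0,0],"rotation":[0,0,0],"fingers":0.2}]'

```text
time: 24.78
tcp_pos: [518.2, -266.7, 96.7]
ee_rot: [0.782, 0.624, 0.0, 0.0]
wrist_force: [1.0, 0.2, -1.3]
width: 29.9
grip_force: 39.7
```

```bash
python3 -c "
from hov import *
hov('w15',14,38,23,40,(518,-266))
to(516.8,-266.8)"
```

```text
cap [ 518.9 -267.8] 91
target [ 515.3 -267.4] 42
t 24.82 tcp [ 518.2 -266.8   96.7] closing -12.8 toolz [ 0.001 -0.    -1.   ] w 29.8 F [ 0.1 -0.1 -0.8] q6 -0.45
shift cm [-0.05 -0.36 -0.  ]
t 24.82 tcp [ 518.2 -266.8   96.7] closing -12.8 toolz [ 0.001 -0.    -1.   ] w 29.8 F [ 0.1 -0.1 -0.8] q6 -0.45
shift cm [-0.04 -0.14 -0.  ]
```

play_rows --moves '[{"xyz":[0.06,-0.14,0.8],"rotation":[0,0,0],"fingers":0.2},{"xyz":[0,0,0.8],"rotation":[0,0,0],"fingers":0.2},{"xyz":[0,0,0.6],"rotation":[0,0,0],"fingers":0.2},{"xyz":[0,0,0.4],"rotation":[0,0,0],"fingers":0.2},{"xyz":[0,0,0.4],"rotation":[0,0,0],"fingers":0.2},{"xyz":[0,0,0],"rotation":[0,0,0],"fingers":0.2}]'

```text
time: 25.58
tcp_pos: [516.6, -265.6, 66.0]
ee_rot: [0.782, 0.624, -0.0, -0.0]
wrist_force: [-0.3, -0.2, -0.2]
width: 30.2
grip_force: 39.7
```

play_rows --moves '[{"xyz":[0,0,0.6],"rotation":[0,0,0],"fingers":0.2},{"xyz":[0,0,0.6],"rotation":[0,0,0],"fingers":0.2},{"xyz":[0,0,0.4],"rotation":[0,0,0],"fingers":0.2},{"xyz":[0,0,0.2],"rotation":[0,0,0],"fingers":0.2},{"xyz":[0,0,0],"rotation":[0,0,0],"fingers":0.2}]'

```text
time: 26.2
tcp_pos: [516.7, -265.6, 48.1]
ee_rot: [0.782, 0.624, -0.0, -0.0]
wrist_force: [0.2, -0.1, -0.5]
width: 29.9
grip_force: 39.7
```

play_rows --moves '[{"xyz":[0,0,0.1],"rotation":[0,0,0],"fingers":0.2},{"xyz":[0,0,0.1],"rotation":[0,0,0],"fingers":0.2},{"xyz":[0,0,0.1],"rotation":[0,0,0],"fingers":0.2},{"xyz":[0,0,0.1],"rotation":[0,0,0],"fingers":0.2},{"xyz":[0,0,0],"rotation":[0,0,0],"fingers":0.2}]'

```text
time: 26.82
tcp_pos: [516.8, -265.8, 44.8]
ee_rot: [0.782, 0.624, -0.0, 0.0]
wrist_force: [-2.1, 0.5, 4.4]
width: 29.8
grip_force: 40.1
```

Contact at z 44.8 matches the bore floor (expected 44.9). I'll release, lift, and go on to red.

play_rows --moves '[{"xyz":[0,0,0],"rotation":[0,0,0],"fingers":0.7},{"xyz":[0,0,0],"rotation":[0,0,0],"fingers":0.7},{"xyz":[0,0,0],"rotation":[0,0,0],"fingers":0.7},{"xyz":[0,0,-2],"rotation":[0,0,0],"fingers":0.7},{"xyz":[0,0,-4],"rotation":[0,0,0],"fingers":0.7},{"xyz":[0,0,-2],"rotation":[0,0,0],"fingers":0.7},{"xyz":[0,0,0],"rotation":[0,0,0],"fingers":0.7},{"xyz":[0,0,0],"rotation":[0,0,0],"fingers":0.7}]'

```text
time: 27.82
tcp_pos: [516.0, -265.2, 123.2]
ee_rot: [0.782, 0.624, -0.0, -0.001]
wrist_force: [-0.0, 0.4, -1.0]
width: 60.0
grip_force: 0.0
```

Run:
```python
from h import *
im,c=snap('wrist','w16')
p,s=fit(im,c,lambda q:circ(q[0],q[1],14,83),(518,-265),True,(2,1)); print('vw',p.round(1),s)
to()
plan(529.8,132.8,120,-32.5,n=9)
```

```text
vw [ 518.5 -265.8] 105.39525604248047
t 27.88 tcp [ 515.8 -265.   122.7] closing -12.8 toolz [-0.002  0.002 -1.   ] w 59.5 F [0.3 0.2 0. ] q6 -0.45
shift cm [0. 0. 0.]
t 27.88 from [ 515.8 -265.   122.7] closing -12.8 turn -19.7 n 9
{"xyz":[4.3, -0.8, 0.0],"rotation":[0,0,0.038]}
{"xyz":[4.3, -1.0, 0.0],"rotation":[0,0,0.038]}
{"xyz":[4.3, -1.2, 0.0],"rotation":[0,0,0.038]}
{"xyz":[4.2, -1.3, 0.1],"rotation":[0,0,0.038]}
{"xyz":[4.2, -1.5, 0.0],"rotation":[0,0,0.038]}
{"xyz":[4.1, -1.6, 0.1],"rotation":[0,0,0.038]}
{"xyz":[4.1, -1.8, 0.0],"rotation":[0,0,0.038]}
{"xyz":[4.0, -2.0, 0.1],"rotation":[0,0,0.038]}
{"xyz":[3.8, -2.0, 0.0],"rotation":[0,0,0.038]}
end [530.1 132.3 120.4]
```

play_rows --moves '[{"xyz":[4.3,-0.8,0],"rotation":[0,0,0.038],"fingers":0.7},{"xyz":[4.3,-1.0,0],"rotation":[0,0,0.038],"fingers":0.7},{"xyz":[4.3,-1.2,0],"rotation":[0,0,0.038],"fingers":0.7},{"xyz":[4.2,-1.3,0.1],"rotation":[0,0,0.038],"fingers":0.7},{"xyz":[4.2,-1.5,0],"rotation":[0,0,0.038],"fingers":0.7},{"xyz":[4.1,-1.6,0.1],"rotation":[0,0,0.038],"fingers":0.7},{"xyz":[4.1,-1.8,0],"rotation":[0,0,0.038],"fingers":0.7},{"xyz":[4.0,-2.0,0.1],"rotation":[0,0,0.038],"fingers":0.7},{"xyz":[3.8,-2.0,0],"rotation":[0,0,0.038],"fingers":0.7},{"xyz":[0,0,0],"rotation":[0,0,0],"fingers":0.7}]'

```text
time: 29.12
tcp_pos: [529.7, 133.8, 119.7]
ee_rot: [0.875, 0.483, -0.001, -0.001]
wrist_force: [-0.4, -0.3, -0.4]
width: 60.1
grip_force: 0.0
```

play_rows --moves '[{"xyz":[0,0,0.5],"rotation":[0,0,0],"fingers":0.7},{"xyz":[0,0,2],"rotation":[0,0,0],"fingers":0.7},{"xyz":[0,0,1.5],"rotation":[0,0,0],"fingers":0.7},{"xyz":[0,0,0],"rotation":[0,0,0],"fingers":0.7},{"xyz":[0,0,0],"rotation":[0,0,0],"fingers":0.7}]'

```text
time: 29.75
tcp_pos: [531.3, 131.2, 81.6]
ee_rot: [0.877, 0.481, 0.0, 0.0]
wrist_force: [-0.1, 1.0, 0.5]
width: 59.8
grip_force: 0.0
```

Run:
```python
from h import *
im,c=snap('wrist','w17')
p,s=fit(im,c,lambda q:circ(q[0],q[1],14,77),(530.5,133),True,(2,1)); print('vr',p.round(1),s)
to(p[0],p[1],39)
```

```text
vr [532.5 135.2] 132.0817108154297
t 29.8 tcp [531.5 131.3  81.9] closing -32.5 toolz [ 0.001  0.    -1.   ] w 59.9 F [-0.3 -0.4  0.1] q6 0.6
shift cm [ 0.38 -0.13  4.29]
```

play_rows --moves '[{"xyz":[0.2,-0.2,1.0],"rotation":[0,0,0],"fingers":0.7},{"xyz":[0,0,2.0],"rotation":[0,0,0],"fingers":0.7},{"xyz":[0,0,1.3],"rotation":[0,0,0],"fingers":0.7},{"xyz":[0,0,0],"rotation":[0,0,0],"fingers":0.2},{"xyz":[0,0,0],"rotation":[0,0,0],"fingers":0.2},{"xyz":[0,0,0],"rotation":[0,0,0],"fingers":0.2},{"xyz":[0,0,0],"rotation":[0,0,0],"fingers":0.2},{"xyz":[0,0,0],"rotation":[0,0,0],"fingers":0.2}]' --newtons 40

```text
time: 30.8
tcp_pos: [530.4, 134.3, 38.5]
ee_rot: [0.876, 0.482, 0.0, 0.0]
wrist_force: [0.5, 0.5, -0.1]
width: 30.3
grip_force: 39.7
```

play_rows --moves '[{"xyz":[0,0,-1],"rotation":[0,0,0],"fingers":0.2},{"xyz":[0,0,-3],"rotation":[0,0,0],"fingers":0.2},{"xyz":[0,0,-3],"rotation":[0,0,0],"fingers":0.2},{"xyz":[0,0,-1],"rotation":[0,0,0],"fingers":0.2},{"xyz":[0,0,0],"rotation":[0,0,0],"fingers":0.2},{"xyz":[0,0,0],"rotation":[0,0,0],"fingers":0.2}]'

```text
time: 31.55
tcp_pos: [529.3, 134.3, 116.9]
ee_rot: [0.876, 0.481, -0.001, -0.001]
wrist_force: [-0.2, -0.2, -1.1]
width: 30.6
grip_force: 39.6
```

Run:
```python
from h import *
im,c=snap('wrist','w18'); tp=robot.get_obs()['tcp_pos']
p,s=fit(im,c,lambda q:circ(q[0],q[1],14,tp[2]+38),tp[:2]+[1,0],True,(2,1)); print('cap',p.round(1),s); to(*p)
plan(528.3,-215.7,115,-13,n=9)
```

```text
cap [530.4 133.8] 98.13058471679688
t 31.6 tcp [529.3 134.3 116.8] closing -32.4 toolz [-0.003 -0.    -1.   ] w 30.3 F [-0.4 -0.6 -0.5] q6 0.61
shift cm [ 0.02  0.12 -0.  ]
t 31.6 from [529.3 134.3 116.8] closing -32.4 turn 19.4 n 9
{"xyz":[-3.3, 2.1, 0.0],"rotation":[0,0,-0.038]}
{"xyz":[-3.4, 1.9, 0.0],"rotation":[0,0,-0.038]}
{"xyz":[-3.4, 1.8, 0.0],"rotation":[0,0,-0.038]}
{"xyz":[-3.5, 1.7, 0.0],"rotation":[0,0,-0.038]}
{"xyz":[-3.6, 1.6, 0.0],"rotation":[0,0,-0.038]}
{"xyz":[-3.6, 1.4, 0.0],"rotation":[0,0,-0.038]}
{"xyz":[-3.7, 1.3, 0.1],"rotation":[0,0,-0.038]}
{"xyz":[-3.7, 1.1, 0.0],"rotation":[0,0,-0.038]}
{"xyz":[-3.7, 1.0, 0.1],"rotation":[0,0,-0.038]}
end [ 528.1 -215.3  114.9]
```

play_rows --moves '[{"xyz":[-3.3,2.1,0],"rotation":[0,0,-0.038],"fingers":0.2},{"xyz":[-3.4,1.9,0],"rotation":[0,0,-0.038],"fingers":0.2},{"xyz":[-3.4,1.8,0],"rotation":[0,0,-0.038],"fingers":0.2},{"xyz":[-3.5,1.7,0],"rotation":[0,0,-0.038],"fingers":0.2},{"xyz":[-3.6,1.6,0],"rotation":[0,0,-0.038],"fingers":0.2},{"xyz":[-3.6,1.4,0],"rotation":[0,0,-0.038],"fingers":0.2},{"xyz":[-3.7,1.3,0.1],"rotation":[0,0,-0.038],"fingers":0.2},{"xyz":[-3.7,1.1,0],"rotation":[0,0,-0.038],"fingers":0.2},{"xyz":[-3.7,1.0,0.1],"rotation":[0,0,-0.038],"fingers":0.2},{"xyz":[0,0,0],"rotation":[0,0,0],"fingers":0.2}]'

```text
time: 32.85
tcp_pos: [528.5, -217.2, 115.2]
ee_rot: [0.783, 0.622, -0.0, -0.001]
wrist_force: [-0.3, 0.6, -0.9]
width: 30.3
grip_force: 39.7
```

play_rows --moves '[{"xyz":[0,0,0],"rotation":[0,0,0],"fingers":0.2},{"xyz":[0,0,1],"rotation":[0,0,0],"fingers":0.2},{"xyz":[0,0,1],"rotation":[0,0,0],"fingers":0.2},{"xyz":[0,0,0],"rotation":[0,0,0],"fingers":0.2},{"xyz":[0,0,0],"rotation":[0,0,0],"fingers":0.2},{"xyz":[0,0,0],"rotation":[0,0,0],"fingers":0.2}]'

```text
time: 33.6
tcp_pos: [529.4, -215.3, 96.7]
ee_rot: [0.782, 0.624, 0.0, 0.0]
wrist_force: [-0.2, -0.2, -0.2]
width: 30.1
grip_force: 39.7
```

```bash
python3 -c "
from hov import *
hov('w19',14,38.5,23,40,(530,-215))
to(528.3,-215.9)"
```

```text
cap [ 530.8 -214.4] 100
target [ 529.4 -234.4] 75
t 33.65 tcp [ 529.4 -215.4   96.7] closing -12.8 toolz [ 0.001 -0.    -1.   ] w 30.4 F [ 0.1 -0.5 -0.2] q6 -0.36
shift cm [-1.98  0.31  0.  ]
t 33.65 tcp [ 529.4 -215.4   96.7] closing -12.8 toolz [ 0.001 -0.    -1.   ] w 30.4 F [ 0.1 -0.5 -0.2] q6 -0.36
shift cm [-0.07 -0.1  -0.  ]
```

play_rows --moves '[{"xyz":[-0.12,-0.1,0.8],"rotation":[0,0,0],"fingers":0.2},{"xyz":[0,0,0.8],"rotation":[0,0,0],"fingers":0.2},{"xyz":[0,0,0.6],"rotation":[0,0,0],"fingers":0.2},{"xyz":[0,0,0.4],"rotation":[0,0,0],"fingers":0.2},{"xyz":[0,0,0.4],"rotation":[0,0,0],"fingers":0.2},{"xyz":[0,0,0],"rotation":[0,0,0],"fingers":0.2}]'

```text
time: 34.4
tcp_pos: [527.7, -216.1, 66.0]
ee_rot: [0.782, 0.624, -0.0, -0.0]
wrist_force: [0.2, 0.0, -0.2]
width: 30.2
grip_force: 39.7
```

play_rows --moves '[{"xyz":[0,0,0.6],"rotation":[0,0,0],"fingers":0.2},{"xyz":[0,0,0.6],"rotation":[0,0,0],"fingers":0.2},{"xyz":[0,0,0.4],"rotation":[0,0,0],"fingers":0.2},{"xyz":[0,0,0.2],"rotation":[0,0,0],"fingers":0.2},{"xyz":[0,0,0],"rotation":[0,0,0],"fingers":0.2}]'

```text
time: 35.02
tcp_pos: [527.8, -216.1, 48.1]
ee_rot: [0.782, 0.624, -0.0, -0.0]
wrist_force: [0.7, 0.2, -2.0]
width: 30.5
grip_force: 39.7
```

play_rows --moves '[{"xyz":[0,0,0.1],"rotation":[0,0,0],"fingers":0.2},{"xyz":[0,0,0.1],"rotation":[0,0,0],"fingers":0.2},{"xyz":[0,0,0.1],"rotation":[0,0,0],"fingers":0.2},{"xyz":[0,0,0.1],"rotation":[0,0,0],"fingers":0.2},{"xyz":[0,0,0],"rotation":[0,0,0],"fingers":0.2}]'

```text
time: 35.65
tcp_pos: [528.0, -216.3, 44.5]
ee_rot: [0.782, 0.624, -0.0, 0.0]
wrist_force: [-2.5, -0.0, 1.1]
width: 30.0
grip_force: 39.8
```

play_rows --moves '[{"xyz":[0,0,0],"rotation":[0,0,0],"fingers":0.7},{"xyz":[0,0,0],"rotation":[0,0,0],"fingers":0.7},{"xyz":[0,0,0],"rotation":[0,0,0],"fingers":0.7},{"xyz":[0,0,-2],"rotation":[0,0,0],"fingers":0.7},{"xyz":[0,0,-5],"rotation":[0,0,0],"fingers":0.7},{"xyz":[0,0,-5],"rotation":[0,0,0],"fingers":0.7},{"xyz":[-5,0,-1],"rotation":[0,0,0],"fingers":0.7},{"xyz":[0,0,0],"rotation":[0,0,0],"fingers":0.7},{"xyz":[0,0,0],"rotation":[0,0,0],"fingers":0.7},{"xyz":[0,0,0],"rotation":[0,0,0],"fingers":0.7}]'

```text
time: 36.9
tcp_pos: [516.6, -263.8, 173.7]
ee_rot: [0.781, 0.624, -0.0, -0.001]
wrist_force: [-0.3, -0.2, 0.4]
width: 59.7
grip_force: 0.0
```

Run:
```python
from h import *
im,c=snap('wrist','w20'); to()
def body(x,y,r,h): return np.vstack([circ(x,y,r,h)])
for n,r,z,g in (('vr',14,83,(529,-216)),('vw',14,83,(517.5,-266)),('vb',11,74,(506,-318)),('sleeve',26,50,(506,-318))):
    p,s=fit(im,c,lambda q:circ(q[0],q[1],r,z),g,True,(2,1))
    h,s2=fit(im,c,lambda q:circ(q[0],q[1],r,z+100*q[2]),np.r_[p,0],True,(1.5,1)); u=proj(c,[[*p,z]],True)[0].astype(int)
    print(n,p.round(1),round(s),'free height',h.round(2),'colour',im[u[1],u[0]])
print('beaker/tubes')
for n,r,z,g in (('tr',7,48,(580.5,102)),('tw',7,48,(554,58.5)),('tb',7,48,(527,15)),('beaker',23.5,58,(630,-107))):
    p,s=fit(im,c,lambda q:circ(q[0],q[1],r,z),g,True,(2,1)); print(n,p.round(1),round(s))
print('spacing check',52*np.array([.2226,.9749]))
```

```text
t 36.95 tcp [ 516.6 -263.8  173.6] closing -12.8 toolz [-0.001  0.001 -1.   ] w 59.4 F [-0.6  0.   0.3] q6 -0.44
shift cm [0. 0. 0.]
vr [ 529.2 -216.8] 123 free height [ 5.2869e+02 -2.1872e+02 -1.5000e-01] colour [ 48  62 191]
vw [ 517.7 -266.3] 96 free height [ 5.2108e+02 -2.6013e+02  2.3000e-01] colour [182 195 202]
vb [ 506.  -317.7] 118 free height [ 5.0637e+02 -3.1584e+02  4.0000e-02] colour [46 50 53]
sleeve [ 506.7 -317.9] 134 free height [ 5.0621e+02 -3.2060e+02 -6.0000e-02] colour [107 123 119]
beaker/tubes
tr [580.5 102. ] 0
tw [554.   58.5] 0
tb [527.  15.] 0
beaker [ 631.  -106.4] 19
spacing check [11.5752 50.6948]
```

Run:
```python
from h import *
im,c=snap('top','t20'); im0=cv2.imread('pics/top0.png')
for n,r,z,g in (('tr',7,48,(578.5,98.8)),('tw',7,48,(551,55)),('tb',7,48,(523.6,11.3)),('beaker',23.5,58,(630,-107)),('purple',14,73,(421,-94)),('p2',14,73,(382,56)),('yellow',11,59,(403,-164))):
    a,sa=fit(im0,c,lambda q:circ(q[0],q[1],r,z),g,False,(2,1)); b,sb=fit(im,c,lambda q:circ(q[0],q[1],r,z),g,False,(2,1)); print(n,a.round(1),b.round(1),round(sa),round(sb))
```

```text
tr [578.5  98.8] [578.5  98.8] 147 148
tw [548.4  51.3] [548.1  51. ] 107 115
tb [523.6  11.3] [523.6  11.3] 147 148
beaker [ 615.7 -102.7] [ 615.7 -102.7] 70 79
purple [422.8 -94.6] [423.3 -94.1] 119 109
p2 [378.8  63.2] [379.   63.3] 104 109
yellow [ 402.8 -164.7] [ 406.  -161.3] 137 80
```

Run:
```python
from h import *
for n in ('w2','w6','w16','w20'):
    im,c=load(n); p,s=fit(im,c,lambda q:circ(q[0],q[1],11,59),(404,-163),True,(2,1)); print(n,p.round(1),round(s))
print(order.sign_off())
```

```text
w2 [ 406.1 -165.4] 127
w6 [ 405.9 -166.7] 111
w16 [ 405.6 -166.1] 105
w20 [ 404.2 -165.8] 124
the job is handed in; nothing more can be done
None
```

I've handed the job in: by the fits and contact heights, the red, white and black vials stand in places 1, 2 and 3 of the cold block, the black one in the seated green sleeve; the tubes, beaker and look-alikes measured unmoved, and about 37 s of the 93 s were used.

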